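Refit the relay and latch the control box

TASK

Plug the loose relay upright into the empty socket in the open control box until it is fully home, and leave it there. Then ease the door over, without slamming it, and press it down slowly at the latch, only as hard as it needs, until the sprung bolt snaps in behind the strike and the door stays shut by itself. Do not force anything and leave the other things on the bench where they are.

Things in the scene. Friction and masses are not known exactly. Their poses are not given: they have to be found in the camera images.
- enclosure: Grey steel control box, 300 x 200 x 118 mm, fixed on its back, open side up. Origin: centre of its underside; x along its length, y across its width (hinge on the +y side, latch on -y), z up. In its +x half a row along y: three black relay sockets at x = 55 mm, 30 mm apart, two with relays, and to +y a white breaker, top 93 mm up; all else inside is no higher.
- hinge (a point): Middle of the hinge line: 106 mm to +y of the box's origin and 121 mm up; the line runs along the box's x. Axes as the box's.
- door (a joint): Door angle, rad: 0 shut (level), grows opening; starts standing up, leaning out over the +y side (1.8 to 2.05). Panel 308 mm along the hinge, reaching 208 mm from it; shut, its outer face is 3 mm above the hinge line. Stiff hinges hold it at any angle (0.85 N m to turn). Bolt meets strike at 0.06 to 0.12; a soft seal is met at 0.035; it seats hard 1.5 mm after the snap.
- escutcheon (a point): Top centre of the black round latch plate, 40 mm across, 2 mm high, on the door's outer face, mid-length, 180 mm from the hinge line, right over the latch. z points out of the outer face, y along the panel to the hinge. About 8 to 14 N here take the latch in; the strike is set by hand, so the bolt snaps with the door's latch edge anywhere from 7 mm above to 5 mm below level.
- latch_bolt (a joint): How far the brass sprung bolt (inside of the door, under the escutcheon, bevelled on its lower side) is pushed in, m: 0 fully out, about 0.005 while it rides over the strike, back to 0 once it has snapped in behind it.
- relay_center (a point): Loose plug-in relay, see-through case with copper coil, orange mark on top, standing on its pins on the bench on the -y side of the box. Case 28 (x) x 22 (y) x 36 mm high, below it 8 mm of pins within 22 x 16 mm; about 40 g. Point: centre of the case, 26 mm above the pin tips; z up. Either way round fits.
- socket_mouth (a point): Centre of the top face of the empty black socket, 46 mm up. Axes as the box's; the relay's 28 mm side goes along x. Opening 24 x 18 mm, 10 mm deep; home, the case rests on the top face, its centre 18 mm above this point. Relays beside it along y may leave only 8 mm, so hold the relay by its ends along x, where all is lower than the top face.
- screwdriver: Bystander: screwdriver 190 mm long lying on the bench. Origin under its middle.
- multimeter: Bystander: yellow multimeter, 145 x 74 x 32 mm, lying on the bench. Origin under its middle.
- relay_carton: Bystander: small cardboard carton, 34 x 28 x 50 mm, standing on the bench. Origin under its middle.
There are look-alikes about, which are no part of the job. Of the things like the part that bears relay_center, leave any that is pink; of the rest the larger one is meant.

How it is judged:
By the outcome, as a careful person would: the job done as asked, in the order asked, and still so for the second after the job is handed in, with the robot touching nothing.
It also fails if it takes over 72 s, if anything falls off the work surface, if the arm or the gripper's body presses on something with over 40 N, if the wrist force passes 120 N, or if a joint passes its speed limit or range.

ROBOT

A 6-joint arm with a two-finger parallel gripper is mounted at the origin on the work surface. World frame = base frame: x ahead of the robot, y to its left, z up, the work surface at z = 0. Lengths are in m, angles in rad, forces in N, time in s.
With the tool pointing down it reaches from about 0.375 to 0.9 m from the base axis. Payload 3.1 kg.
Tool frame: the origin (TCP) lies between the finger pads; the fingertips stand 11 mm ahead of it and the grasp point (between the pads) lies 8 mm behind it; z points along the fingers, y is the direction in which the jaws open and shut (so a half turn about z gives the same grasp; the last joint's range is limited). The gripper opens to 85 mm and grips with 20 to 120 N. Pads are 22 mm wide; open, the fingers measure 114 mm over their backs; the gripper's body (76 mm by 85 mm) begins 54 mm behind the grasp point. The pads swing forward as they close: fully open they stand 13 mm farther back than shut.
Start: joints at [-1.502, 0.527, 1.433, -0, 1.181, -0.178], TCP at [0.153, -0.606, 0.242] pointing down, gripper open.
Joint ranges: [-3.08, 3.08], [-0.75, 2.2], [0.22, 2.44], [-1.43, 4.57], [0, 2.65], [-2.85, 2.85]. Speed limits (rad/s): [2.79, 2.79, 3.14, 3.14, 3.14, 3.14].

INTERFACE

Orientations are given as a unit quaternion [x, y, z, w].
In Python, from station import manip gives the robot as it stands.
- The arm moves only by the tool move_arm, never from a script. Its argument "deltas" is a list of rows, each a list of 5 numbers: the shift along the tool's x, y, z in units of 40 cm (1.0 is 40 cm), then the turn about the tool's z in units of 0.5 rad (1.0 is 0.5 rad), then the opening in per cent of the stroke, from 0 (shut) to 100 (fully open). In form: [[x, y, z, twist, grip], ...]. A call has exactly 8 rows; each row is the pose to reach, as a shift and turn from the pose commanded when the call began, along the tool's axes at that moment; what a row does not reach only later rows make up. A row lasts 1/12 s, in which the tool goes at most 41.7 mm and 7.16 degrees, less where a joint would pass 70% of its speed; a pose out of reach is approached as far as the arm can. A call with a number of a shift or a turn outside -1 to 1 is refused whole. A call with a gripper value outside its range is refused whole. The fingers move at their own pace and stop on an object; "force" is the grip in N (left out, the last holds). Time passes only in rows, so rows that repeat a pose let the fingers close, or fill a call up. It gives the time, the measured TCP pose, the force and the opening at its end, in the units of the state.
- manip.sense(): the state, without advancing time (a new reading comes with each control period).
- manip.snapshot(name): name is "scene" or "side" or "wrist"; returns (picture, depth): 384x512x3 uint8, red, green, blue; 384x512 float32, m along the optical axis (not along the pixel's ray), 0 where there is no reading.
- manip.get_calibration(name): a dict with "vfov" (degrees; the focal length in pixels is half the picture's height over the tangent of half this angle, whatever the lens; pixels are square), "cx", "cy" (the principal point, pixels), "pose" (4x4, takes a point from camera to world coordinates). Camera axes: x right, y down, z forward; pixel columns grow to the right and rows downward; lengths in m; the calibration is good to about 2 mm. The wrist camera is an equidistant fisheye: a pixel r from the principal point sees the ray r / f radians off the axis. A picture is of the moment at which its call begins: read the wrist's pose just before it. get_calibration takes no time and is no camera call; for the wrist camera it gives the pose at the moment of the call.
- manip.sign_off(): hands the job in, once; it reports no verdict.
The state is a dict: "t": time; "q": joint angles; "qd": joint speeds; "tau": joint torques, N m; "tcp_pos": TCP position; "tool_rot": TCP orientation; "force": force on the tool from outside, world axes, zero at the start; "ft_torque": the same for the moment, N m; "finger_gap": opening from 0.0 (shut) to 1.0 (fully open).
Only numpy, scipy, OpenCV 4.12 (cv2) and the standard library are available. Lean on these libraries where they do the work, as an engineer would, in place of code of your own. Each camera call takes 0.05 s, during which the arm holds its last target.

## Working session

There is one attempt and no reset: what is moved stays moved. The work goes in short steps, Python scripts to look and compute and a tool call to move; the robot and the scene stay as the last step left them, time stands still between calls to the robot, and variables do not carry over. Pictures are saved under pics/ and viewed, and the job is handed in when it is done.

Besides the shell and the picture viewer there is one more tool, called as a command line: name --pt "numbers of a row" for each row, then --argument value for the rest. move_arm: Moves the arm, as the interface text tells. Its arguments: {"type":"object","properties":{"deltas":{"type":"array","items":{"type":"array","items":{"type":"number"}}},"force":{"type":"number"}},"required":["deltas"]}

```bash
ls; mkdir -p pics
cat > h.py <<'E'
import numpy as np, cv2
from station import manip
def snap(n,f):
    c=manip.get_calibration(n); im,d=manip.snapshot(n)
    cv2.imwrite('pics/%s.png'%f,cv2.cvtColor(im,cv2.COLOR_RGB2BGR)); np.savez('pics/%s.npz'%f,im=im,d=d,pose=c['pose'],v=c['vfov'],cx=c['cx'],cy=c['cy'],fish=(n=='wrist'))
def P(f,u,v,z=None,dd=None):
    a=np.load('pics/%s.npz'%f); F=192/np.tan(np.radians(a['v'])/2); x=(u-a['cx'])/F;y=(v-a['cy'])/F
    if a['fish']:
        r=np.hypot(x,y); s=np.tan(r)/max(r,1e-9); x,y=x*s,y*s
    T=a['pose']; ray=T[:3,:3]@np.array([x,y,1.]); o=T[:3,3]
    if z is not None: return o+ray*(z-o[2])/ray[2]
    return o+ray*(a['d'][int(round(v)),int(round(u))] if dd is None else dd)
def proj(f,p):
    a=np.load('pics/%s.npz'%f); F=192/np.tan(np.radians(a['v'])/2);T=a['pose'];q=T[:3,:3].T@(np.array(p)-T[:3,3])
    if a['fish']:
        r=np.hypot(q[0],q[1]);th=np.arctan2(r,q[2]);return float(a['cx']+F*th*q[0]/r),float(a['cy']+F*th*q[1]/r)
    return float(a['cx']+F*q[0]/q[2]),float(a['cy']+F*q[1]/q[2])
def crop(f,u0,v0,u1,v1,k,g):
    im=cv2.imread('pics/%s.png'%f)[v0:v1,u0:u1]; cv2.imwrite('pics/%s.png'%g,cv2.resize(im,None,fx=k,fy=k,interpolation=cv2.INTER_CUBIC))
E
python3 - <<'E'
from h import *
for n in('scene','side','wrist'): snap(n,n+'0')
s=manip.sense(); print(s)
for n in('scene','side','wrist'): print(manip.get_calibration(n))
E
```

```text
pics
{'t': 0.15, 'q': array([-1.50248738e+00,  5.28280470e-01,  1.43360700e+00, -2.51693123e-05,
        1.18141086e+00, -1.78465302e-01]), 'qd': array([-0.0008951 , -0.00430337, -0.00389332, -0.00176487,  0.00019872,
       -0.00111582]), 'tau': array([ 1.06054158e-03, -4.42741263e+01, -1.78275526e+01, -1.57075774e-04,
        5.58372441e-03,  2.04686145e-06]), 'tcp_pos': array([ 0.15267928, -0.60551393,  0.24154161]), 'tool_rot': array([ 9.92396511e-01,  1.23078987e-01,  3.53280410e-05, -8.52183585e-04]), 'force': array([ 0.52934625, -0.05782088, -0.33699248]), 'ft_torque': array([0.01009673, 0.06069295, 0.04016476]), 'finger_gap': 0.9975447828959315}
{'vfov': 50.4219575619497, 'cx': 258.01107237389346, 'cy': 190.58909136503013, 'pose': array([[-0.43400231,  0.76704782, -0.47252475,  0.97335738],
       [ 0.90081201,  0.36166951, -0.2402767 ,  0.09744818],
       [-0.01340592, -0.52993661, -0.84793129,  0.91053605],
       [ 0.        ,  0.        ,  0.        ,  1.        ]])}
{'vfov': 46.275531217882445, 'cx': 261.4613206751014, 'cy': 191.1446335249797, 'pose': array([[ 9.65675386e-01, -1.49164939e-01,  2.12651993e-01,
         3.19270765e-01],
       [-2.59751076e-01, -5.56607489e-01,  7.89124503e-01,
        -9.86376769e-01],
       [ 6.53983611e-04, -8.17274693e-01, -5.76247905e-01,
         7.31231288e-01],
       [ 0.00000000e+00,  0.00000000e+00,  0.00000000e+00,
         1.00000000e+00]])}
{'vfov': 65.70646984690485, 'cx': 258.04428831198436, 'cy': 194.444012688629, 'pose': array([[ 0.24478254, -0.9256612 , -0.28850104,  0.22810525],
       [-0.96957606, -0.23429107, -0.07092221, -0.58714697],
       [-0.00194328,  0.29708422, -0.9548493 ,  0.37355084],
       [ 0.        ,  0.        ,  0.        ,  1.        ]])}
```

View pics/scene0.png

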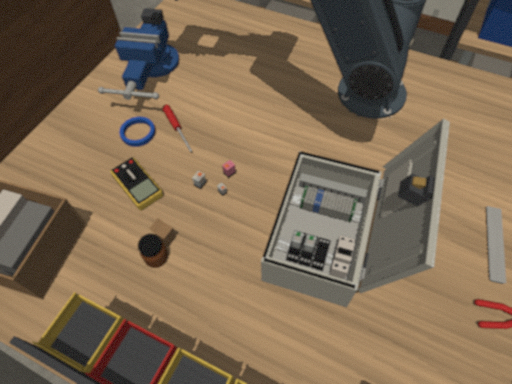

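View pics/side0.png

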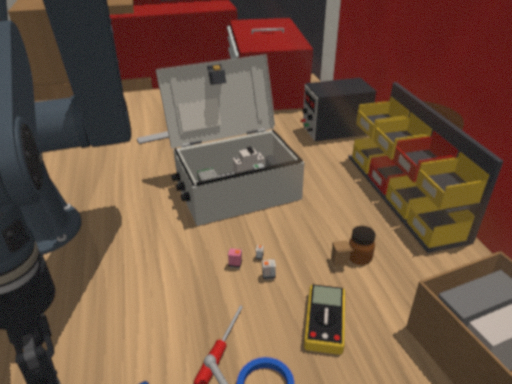

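View pics/wrist0.png

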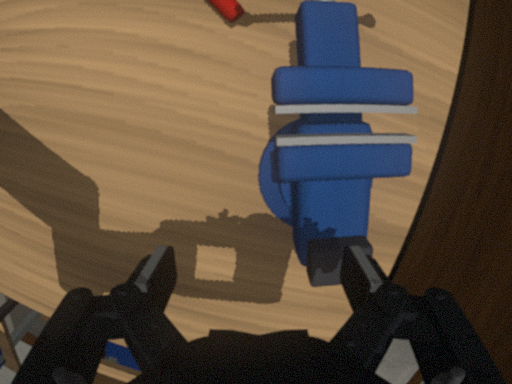

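Run:
```python
from h import *
crop('scene0',170,140,260,210,8,'c1')
crop('scene0',255,140,395,310,4.5/1.3,'c2')
crop('side0',160,140,310,290,4,'c3')
```

```text
(no output)
```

View pics/c1.png

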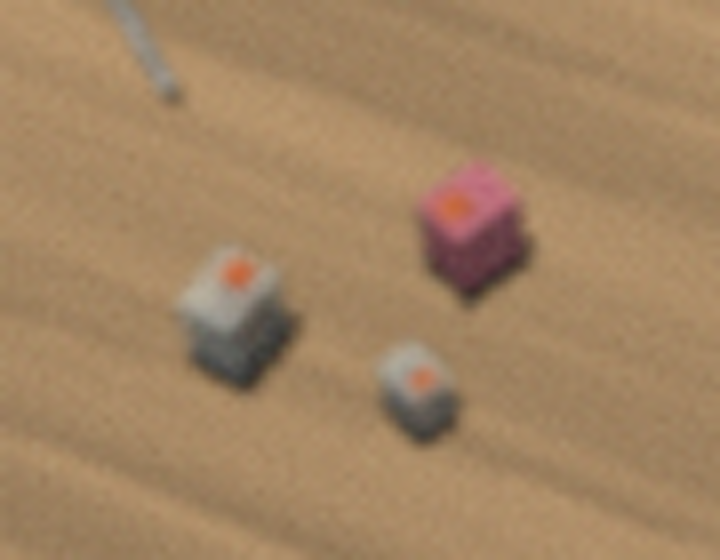

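View pics/c2.png

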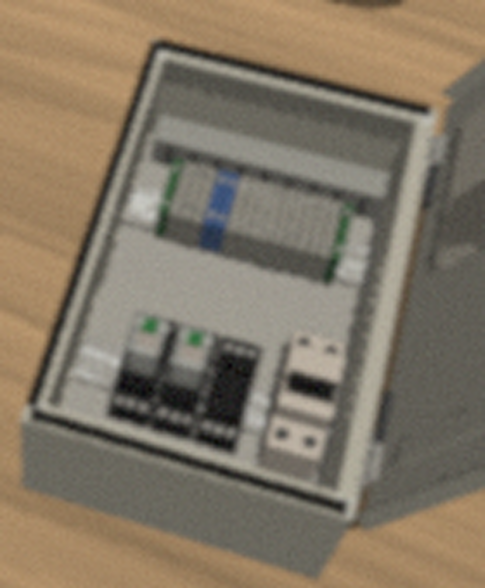

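View pics/c3.png

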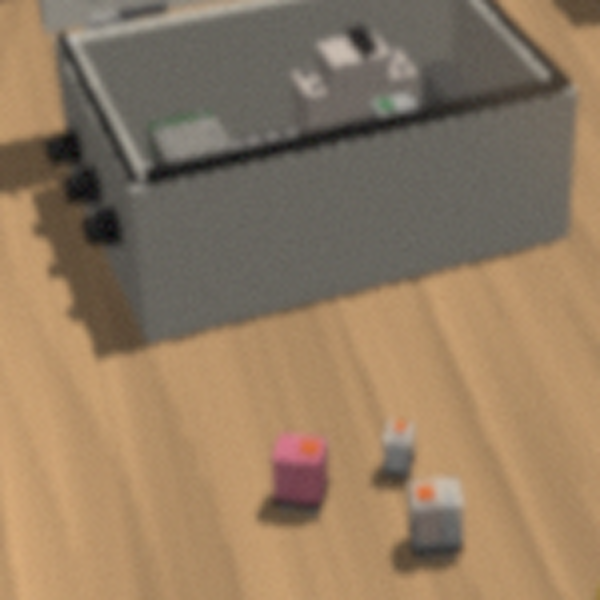

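Run:
```python
from h import *
k=4.5/1.3
print('relay top', P('scene0',170+230/8,140+290/8,z=.044),P('scene0',170+230/8,140+290/8))
print('small', P('scene0',170+415/8,140+372/8,z=.03),'pink',P('scene0',170+470/8,140+200/8,z=.044))
for n,u,v in [('far-left',158,42),('far-right',437,108),('near-left',28,408),('near-right',352,517),]:
    print(n,P('scene0',255+u/k,140+v/k,z=.118),P('scene0',255+u/k,140+v/k))
print('sock',P('scene0',255+232/k,140+380/k,z=.046),P('scene0',255+232/k,140+380/k))
for n,u,v in [('doortop near',434,266),('doortop far',445,123),('hinge near',357,289)]: print(n,P('scene0',u,v))
# side
for n,u,v in [('L front',145,185),('R front',575,88),('L back',62,38)]: print(n,P('side0',160+u/4,140+v/4,z=.118))
```

```text
relay top [ 0.51625833 -0.30462656  0.044     ] [ 0.51625756 -0.30462723  0.04399855]
small [ 0.5110667  -0.24131964  0.03      ] pink [ 0.45206871 -0.25142021  0.044     ]
far-left [ 0.3881719  -0.08122279  0.118     ] [ 0.39479126 -0.07920174  0.12696481]
far-right [0.35973769 0.11157116 0.118     ] [0.36168682 0.1115263  0.12051746]
near-left [ 0.67567486 -0.04605727  0.118     ] [ 0.6764947  -0.04566205  0.12018271]
near-right [0.65637054 0.15026582 0.118     ] [0.65595542 0.15033499 0.11696212]
sock [0.57294345 0.05417773 0.046     ] [0.56784104 0.05362634 0.03498337]
doortop near [0.64984721 0.23193933 0.31613118]
doortop far [0.35671267 0.18455388 0.31890415]
hinge near [0.65514539 0.15063628 0.11732815]
L front [ 0.39937668 -0.08627747  0.118     ]
R front [ 0.6864008  -0.04775255  0.118     ]
L back [0.37038533 0.10431283 0.118     ]
```

move_arm --pt "0.07 -0.03 0 -0.13 100" --pt "0.15 -0.07 0 -0.26 100" --pt "0.24 -0.11 0 -0.4 100" --pt "0.33 -0.15 0 -0.55 100" --pt "0.42 -0.2 0 -0.7 100" --pt "0.5 -0.24 0 -0.85 100" --pt "0.59 -0.28 0 -1 100" --pt "0.66 -0.31 0 -1 100"

```text
t: 0.82
tcp_pos: [0.38, -0.4188, 0.2421]
tool_rot: [0.93, 0.366, 0.0, -0.001]
force: [-0.1, 0.5, -0.2]
finger_gap: 1.003
```

Run:
```python
from h import *
crop('scene0',185,162,215,192,24,'c4')
s=manip.sense(); print(s['t'],s['q'],s['tcp_pos'],s['tool_rot'])
```

```text
0.8167 [-1.03181810e+00  4.47959812e-01  1.58363349e+00  7.79893659e-04
  1.11117884e+00 -2.11599021e-01] [ 0.38001255 -0.41877432  0.24211053] [ 9.30465117e-01  3.66379852e-01  2.48601950e-04 -6.38797113e-04]
```

View pics/c4.png

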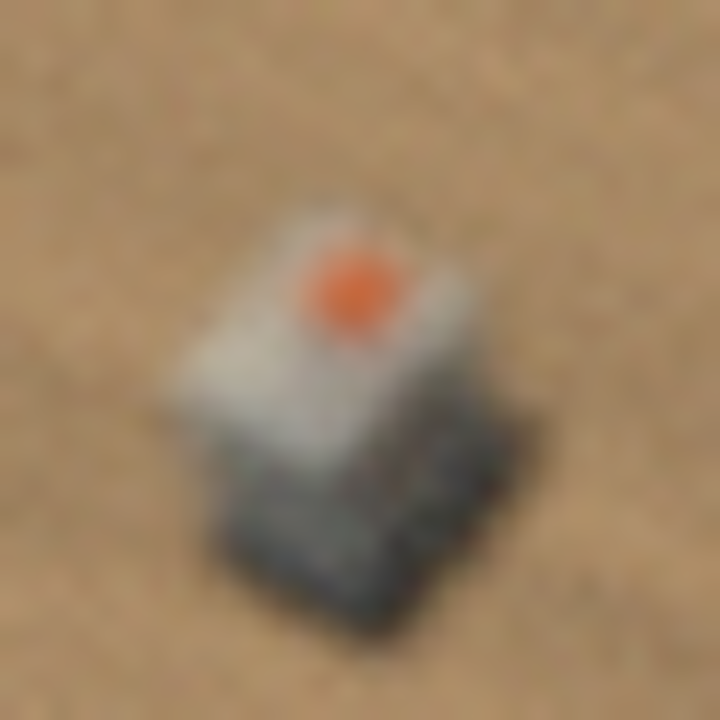

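Run:
```python
from h import *
c=np.array([P('scene0',185+a/24-.5,162+b/24-.5,z=.044)[:2] for a,b in [(335,205),(475,300),(320,455),(175,385)]])
print(c,c.mean(0)); 
for i in range(4):
    d=c[(i+1)%4]-c[i]; print(np.linalg.norm(d),np.degrees(np.arctan2(d[1],d[0])))
```

```text
[[ 0.4997296  -0.31509533]
 [ 0.50409417 -0.29519705]
 [ 0.52849441 -0.30022437]
 [ 0.52734019 -0.31879538]] [ 0.51491459 -0.30732803]
0.02037133287310098 77.62843385648823
0.02491275875454289 -11.64206383559478
0.018606848854530345 -93.55645140302713
0.02785740517789991 172.3673565218743
```

move_arm --pt "0.08 0 0.02 -0.2 100" --pt "0.16 0.01 0.05 -0.4 100" --pt "0.25 0.01 0.08 -0.6 100" --pt "0.34 0.02 0.1 -0.8 100" --pt "0.4 0.025 0.12 -1 100" --pt "0.43 0.025 0.13 -1 100" --pt "0.44 0.025 0.13 -1 100" --pt "0.44 0.025 0.13 -1 100"

```text
t: 1.48
tcp_pos: [0.5144, -0.3086, 0.1901]
tool_rot: [0.812, 0.584, -0.0, -0.0]
force: [0.9, -0.2, -0.1]
finger_gap: 0.999
```

Run:
```python
from h import *
snap('wrist','w1')
s=manip.sense(); print(s['t'],s['q'],s['tcp_pos'],s['tool_rot'])
print(proj('w1',[.515,-.307,.044]))
```

```text
1.5333 [-7.27933638e-01  5.56147996e-01  1.54816877e+00 -8.29260021e-04
  1.03741173e+00 -4.02049984e-01] [ 0.51389115 -0.30957088  0.19043694] [ 8.12325785e-01  5.83203813e-01 -3.63232145e-04  1.17771847e-05]
(256.5728023300713, 182.8300282644851)
```

View pics/w1.png

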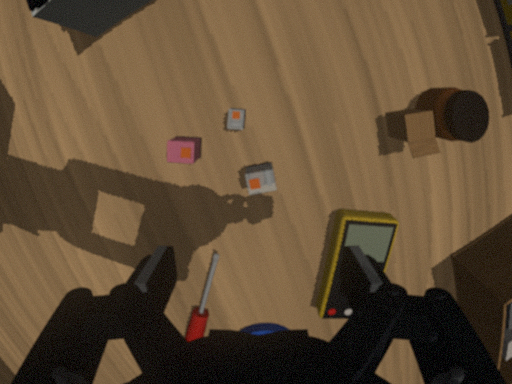

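Run:
```python
from h import *
crop('w1',235,155,285,205,14,'c5')
```

```text
(no output)
```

View pics/c5.png

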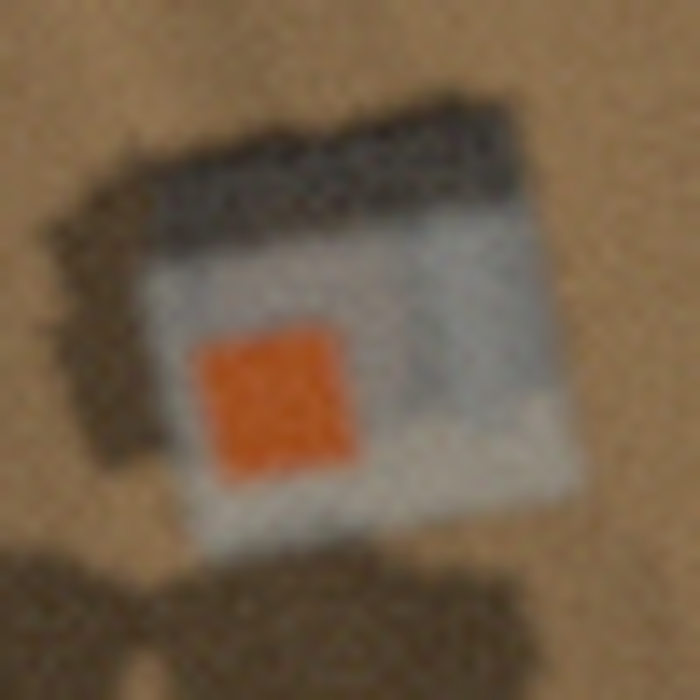

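```bash
cat >> h.py <<'E'
def st():
    s=manip.sense(); from scipy.spatial.transform import Rotation as R
    M=R.from_quat(s['tool_rot']).as_matrix(); return s,M
def to(target,yaw=None):
    s,M=st(); d=M.T@(np.array(target)-s['tcp_pos'])/.4; y=np.arctan2(M[1,0],M[0,0])
    print('t',s['t'],'tcp',s['tcp_pos'].round(4),'yaw',round(y,4),'tilt',M[:,2].round(4),'F',s['force'].round(1),'gap',round(s['finger_gap'],3),'q',s['q'].round(2))
    print('units',d.round(4),'twist',None if yaw is None else round((y-yaw)/.5,3))
E
python3 - <<'E'
from h import *
c=np.array([P('w1',235+a/14-.5,155+b/14-.5,z=.044)[:2] for a,b in [(145,255),(530,205),(585,485),(205,560)]])
print(c,c.mean(0)); 
for i in range(4):
    d=c[(i+1)%4]-c[i]; print(np.linalg.norm(d),np.degrees(np.arctan2(d[1],d[0])))
to([*c.mean(0),.09],np.pi/2-.17)
E
```

```text
[[ 0.50755878 -0.29387301]
 [ 0.53366586 -0.29893626]
 [ 0.5311907  -0.31915422]
 [ 0.50431179 -0.31589621]] [ 0.51918178 -0.30696493]
0.026593543163961102 -10.975778209649931
0.02036890034568043 -96.9796484930039
0.02707563879634499 173.08887444069413
0.022261276074992252 81.6130395194173
t 1.5333 tcp [ 0.5139 -0.3096  0.1904] yaw 1.2453 tilt [-6.e-04 -4.e-04 -1.e+00] F [ 0.1  0.4 -0.1] gap 1.0 q [-0.73  0.56  1.55 -0.    1.04 -0.4 ]
units [0.0106 0.0106 0.2511] twist -0.311
```

move_arm --pt "0.01 0.008 0.04 -0.2 100" --pt "0.01 0.008 0.09 -0.35 100" --pt "0.01 0.008 0.15 -0.35 100" --pt "0.01 0.008 0.2 -0.35 100" --pt "0.01 0.008 0.24 -0.35 80" --pt "0.01 0.008 0.25 -0.35 80" --pt "0.01 0.008 0.25 -0.35 80" --pt "0.01 0.008 0.25 -0.35 80"

```text
t: 2.2
tcp_pos: [0.5185, -0.3078, 0.0912]
tool_rot: [0.758, 0.652, 0.0, 0.001]
force: [0.0, -0.1, 0.1]
finger_gap: 0.796
```

Run:
```python
from h import *
snap('wrist','w2')
to([.5185,-.307,.023],np.pi/2-.153)
crop('w2',180,150,340,270,5,'c6')
print(proj('w2',[.5185,-.307,.044]))
```

```text
t 2.25 tcp [ 0.5189 -0.3077  0.0916] yaw 1.4202 tilt [ 0.0017 -0.0017 -1.    ] F [ 0.5 -1.1 -0.6] gap 0.8 q [-0.72  0.7   1.61 -0.    0.83 -0.57]
units [ 0.0019 -0.0016  0.1715] twist 0.005
(255.37962175104087, 223.40154507478863)
```

View pics/c6.png

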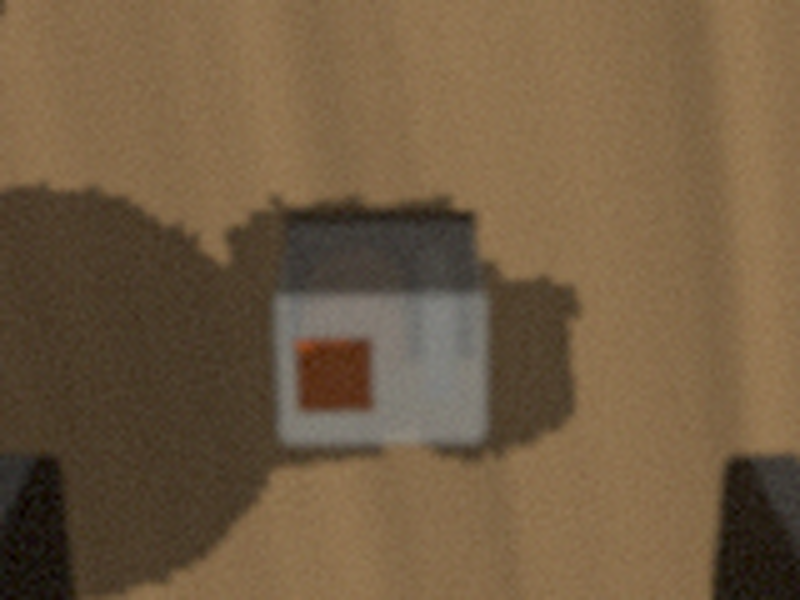

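move_arm --pt "0.002 -0.001 0.03 0 80" --pt "0.002 -0.001 0.07 0 80" --pt "0.002 -0.001 0.11 0 80" --pt "0.002 -0.001 0.15 0 80" --pt "0.002 -0.001 0.17 0 80" --pt "0.002 -0.001 0.171 0 60" --pt "0.002 -0.001 0.171 0 45" --pt "0.002 -0.001 0.171 0 38" --force 35

```text
t: 2.92
tcp_pos: [0.519, -0.3059, 0.0227]
tool_rot: [0.758, 0.653, 0.0, 0.001]
force: [1.3, -0.5, -0.8]
finger_gap: 0.386
```

move_arm --pt "0 0 0 0 30" --pt "0 0 0 0 20" --pt "0 0 0 0 20" --pt "0 0 0 0 20" --pt "0 0 0 0 20" --pt "0 0 0 0 20" --pt "0 0 0 0 20" --pt "0 0 0 0 20"

```text
t: 3.58
tcp_pos: [0.519, -0.306, 0.0227]
tool_rot: [0.758, 0.652, 0.0, 0.001]
force: [-0.2, 1.0, 5.9]
finger_gap: 0.319
```

Run:
```python
from h import *
snap('wrist','w3')
to([.5185,-.307,.023],np.pi/2-.153)
```

```text
t 3.6333 tcp [ 0.5191 -0.306   0.0227] yaw 1.4217 tilt [ 0.0015 -0.0013 -1.    ] F [ 0.2 -1.   6.8] gap 0.32 q [-0.72  0.81  1.63  0.    0.7  -0.57]
units [-0.0027 -0.001  -0.0007] twist 0.008
```

View pics/w3.png

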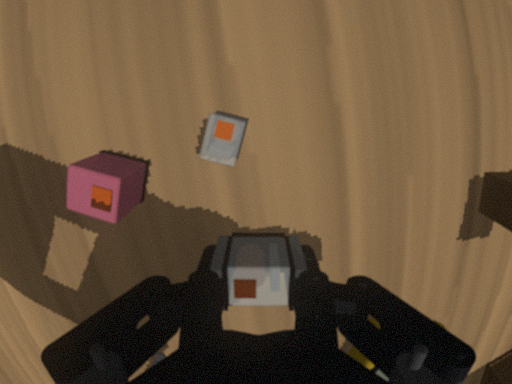

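move_arm --pt "0 0 -0.02 0 20" --pt "0 0 -0.06 0 20" --pt "0 0 -0.13 0 20" --pt "0 0 -0.22 0 20" --pt "0 0 -0.31 0 20" --pt "0 0 -0.4 0 20" --pt "0 0 -0.5 0 20" --pt "0 0 -0.58 0 20"

```text
t: 4.3
tcp_pos: [0.5181, -0.3052, 0.2567]
tool_rot: [0.758, 0.653, 0.0, 0.0]
force: [1.0, -0.8, -0.0]
finger_gap: 0.321
```

Run:
```python
from h import *
to([.56,.0,.27],1.70)
```

```text
t 4.3 tcp [ 0.5181 -0.3052  0.2567] yaw 1.4219 tilt [ 5.e-04 -6.e-04 -1.e+00] F [ 1.  -0.8 -0. ] gap 0.321 q [-0.72  0.48  1.48 -0.    1.18 -0.57]
units [ 0.7701 -0.0096 -0.0337] twist -0.556
```

move_arm --pt "0.06 0 -0.03 -0.1 20" --pt "0.15 0 -0.03 -0.2 20" --pt "0.25 0 -0.03 -0.3 20" --pt "0.35 0 -0.03 -0.4 20" --pt "0.45 0 -0.03 -0.5 20" --pt "0.55 -0.01 -0.03 -0.56 20" --pt "0.65 -0.01 -0.03 -0.56 20" --pt "0.73 -0.01 -0.03 -0.56 20"

```text
t: 4.97
tcp_pos: [0.5565, -0.0131, 0.2657]
tool_rot: [0.659, 0.752, -0.0, -0.001]
force: [0.1, -0.4, 0.6]
finger_gap: 0.325
```

move_arm --pt "0 0 0 0 20" --pt "0 0 0 0 20" --pt "0 0 0 0 20" --pt "0 0 0 0 20" --pt "0 0 0 0 20" --pt "0 0 0 0 20" --pt "0 0 0 0 20" --pt "0 0 0 0 20"

```text
t: 5.63
tcp_pos: [0.5578, -0.0169, 0.2659]
tool_rot: [0.66, 0.751, -0.0, -0.0]
force: [-0.9, 0.7, -1.2]
finger_gap: 0.321
```

Run:
```python
from h import *
snap('wrist','w4')
to([.57,.054,.27],1.70)
```

```text
t 5.6833 tcp [ 0.5578 -0.0167  0.2659] yaw 1.7008 tilt [-1.e-04  0.e+00 -1.e+00] F [-0.4  0.1 -0.2] gap 0.324 q [-0.23  0.41  1.58 -0.    1.16 -0.36]
units [ 0.1713  0.0533 -0.0103] twist 0.002
```

View pics/w4.png

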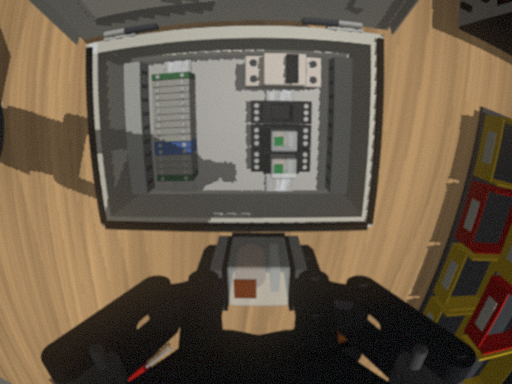

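Run:
```python
from h import *
crop('w4',235,85,325,185,7,'c7')
```

```text
(no output)
```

View pics/c7.png

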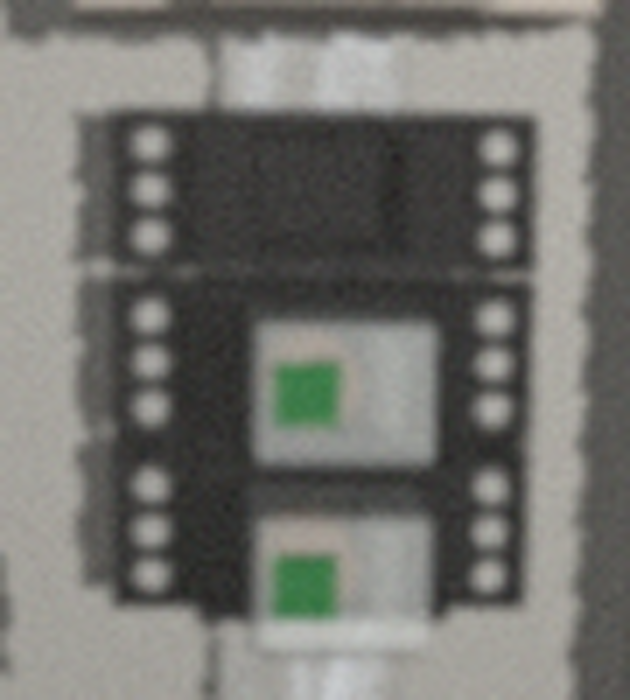

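Run:
```python
from h import *
def q(a,b,z=None): return P('w4',235+a/7-.5,85+b/7-.5,z=z)
L=q(150,190);R=q(497,195);print('screws',L,R,np.degrees(np.arctan2(*(R-L)[[1,0]])))
print('sock mid z46',(q(150,190,.046)+q(497,195,.046))/2,'depthz',q(323,170))
for y in(190,363,530): 
  l=q(150,y,.036);r=q(495,y,.036);print(l,r)
for C in ([(253,322),(438,322),(436,467),(255,467)],[(258,515),(432,515),(430,628),(258,628)]):
    c=np.array([q(a,b,.082) for a,b in C]); print(c[:,:2],c.mean(0),q(345,440)); print(np.degrees(np.arctan2(*(c[1]-c[0])[[1,0]])))
# rim
for n,u,v in [('bl',90,45),('br',382,37),('fr',373,229),('fl',104,228)]: print(n,P('w4',u,v,z=.118),P('w4',u,v))
T=np.load('pics/w4.npz')['pose'];print(T)
d=np.load('pics/w4.npz')['d']
# depth-derived point cloud height map around the socket
for v in range(98,132,3): print(v,[int(1000*P('w4',u,v)[2]) for u in range(246,318,4)])
```

```text
screws [0.54836492 0.04975588 0.0361228 ] [0.60762872 0.05753002 0.03784563] 7.473310416947114
sock mid z46 [0.57734756 0.05378101 0.046     ] depthz [0.57747977 0.05724893 0.03445215]
[0.54836463 0.04975281 0.036     ] [0.60745023 0.05833511 0.036     ]
[0.55225902 0.01977603 0.036     ] [0.61210007 0.02820884 0.036     ]
[ 0.55607351 -0.00967429  0.036     ] [ 0.61692541 -0.00135439  0.036     ]
[[0.5665105  0.0330284 ]
 [0.59442294 0.03703483]
 [0.59756558 0.01477479]
 [0.56988891 0.01091673]] [0.58209698 0.02393869 0.082     ] [0.58292726 0.01702849 0.08254239]
8.168199965578681
[[ 0.57138985  0.00354838]
 [ 0.59813203  0.00723875]
 [ 0.6007035  -0.01059507]
 [ 0.57390676 -0.01420467]] [ 0.58603303 -0.00350315  0.082     ] [0.58292726 0.01702849 0.08254239]
7.857074437146603
bl [0.36882884 0.10932    0.118     ] [0.36852831 0.10940415 0.11753381]
br [0.66020968 0.14770111 0.118     ] [0.65950983 0.14714048 0.11976501]
fr [ 0.68987037 -0.05071719  0.118     ] [ 0.74833603 -0.09625179  0.0016496 ]
fl [ 0.39299369 -0.09001007  0.118     ] [ 3.27084954e-01 -1.52784606e-01 -5.06016123
[... 433 characters left out ...]
37, 11]
107 [13, 13, 36, 35, 35, 46, 46, 36, 35, 35, 36, 34, 46, 46, 35, 38, 36, 14]
110 [11, 11, 36, 37, 37, 46, 44, 37, 35, 36, 37, 36, 44, 45, 35, 36, 35, 12]
113 [12, 11, 36, 37, 35, 45, 46, 36, 35, 35, 35, 35, 45, 45, 37, 37, 37, 11]
116 [13, 14, 36, 37, 37, 45, 46, 37, 35, 36, 36, 36, 45, 46, 36, 37, 37, 11]
119 [13, 11, 37, 37, 37, 47, 45, 38, 34, 37, 35, 36, 45, 45, 37, 37, 36, 11]
122 [10, 12, 36, 35, 35, 45, 46, 45, 46, 47, 46, 46, 45, 46, 36, 37, 35, 12]
125 [12, 12, 36, 35, 35, 45, 45, 44, 45, 44, 45, 30, 29, 31, 29, 29, 30, 12]
128 [11, 11, 35, 37, 35, 46, 51, 52, 51, 49, 50, 49, 50, 46, 36, 37, 36, 12]
131 [13, 13, 37, 37, 36, 46, 67, 82, 81, 82, 82, 83, 81, 46, 36, 36, 37, 13]
```

```bash
cat >> h.py <<'E'
def cloud(f,u0,v0,u1,v1,z=None):
    return [(u,v,P(f,u,v),P(f,u,v,z=z)) for v in range(v0,v1) for u in range(u0,u1)]
def opening(f,u0,v0,u1,v1,zp=.046,lo=.028,hi=.041):
    import cv2
    a=np.load('pics/%s.npz'%f); H=np.array([[P(f,u,v)[2] for u in range(u0,u1)] for v in range(v0,v1)])
    m=((H>lo)&(H<hi)).astype(np.uint8)
    n,l,s,c=cv2.connectedComponentsWithStats(m,connectivity=4)
    for i in range(1,n):
        if s[i,4]<30: continue
        ys,xs=np.where(l==i); p=np.array([P(f,x+u0,y+v0,z=zp)[:2] for x,y in zip(xs,ys)])
        r=cv2.minAreaRect(p.astype(np.float32)*1000); print('comp area',s[i,4],'bbox',s[i,:4]+[u0,v0,0,0],'rect',r, 'cent',p.mean(0)*1000)
E
python3 - <<'E'
from h import *
opening('w4',240,94,322,135)
def q(a,b,z=None): return P('w2',180+a/5-.5,150+b/5-.5,z=z)
c=np.array([q(a,b,.044)[:2] for a,b in [(275,290),(488,290),(485,445),(280,445)]]); print(c,c.mean(0))
to([.5185,-.307,.023])
E
```

```text
comp area 275 bbox [251 100  12  23] rect ((548.958251953125, 50.839942932128906), (12.913689613342285, 26.07320785522461), 7.398982048034668) cent [548.94555606  50.81293749]
comp area 257 bbox [300 101  12  23] rect ((606.2554931640625, 58.007083892822266), (13.24918270111084, 26.398292541503906), 8.660185813903809) cent [606.56306439  57.69771206]
comp area 293 bbox [272 105  20  15] rect ((578.0973510742188, 53.67757797241211), (22.43036651611328, 16.656293869018555), 8.317342758178711) cent [577.92262364  53.55578258]
comp area 123 bbox [251 124  12  11] rect ((551.7100219726562, 29.649307250976562), (12.994512557983398, 11.923489570617676), 7.438930988311768) cent [551.80349519  29.43284685]
comp area 112 bbox [290 125  21  10] rect ((602.9545288085938, 36.280242919921875), (24.04890251159668, 10.841979026794434), 8.71064281463623) cent [608.05653942  37.63263056]
[[ 0.50694145 -0.29406745]
 [ 0.53396127 -0.2981835 ]
 [ 0.53075708 -0.32001761]
 [ 0.5036717  -0.31589799]] [ 0.51883287 -0.30704164]
t 5.6833 tcp [ 0.5578 -0.0167  0.2659] yaw 1.7008 tilt [-1.e-04  0.e+00 -1.e+00] F [-0.4  0.1 -0.2] gap 0.324 q [-0.23  0.41  1.58 -0.    1.16 -0.36]
units [-0.7069 -0.1913  0.6072] twist None
```

Run:
```python
from h import *
to([.5834,.015,.135],1.709)
```

```text
t 5.6833 tcp [ 0.5578 -0.0167  0.2659] yaw 1.7008 tilt [-1.e-04  0.e+00 -1.e+00] F [-0.4  0.1 -0.2] gap 0.324 q [-0.23  0.41  1.58 -0.    1.16 -0.36]
units [0.0702 0.0739 0.3272] twist -0.016
```

move_arm --pt "0.03 0.03 0.04 -0.016 20" --pt "0.06 0.06 0.1 -0.016 20" --pt "0.07 0.074 0.17 -0.016 20" --pt "0.07 0.074 0.24 -0.016 20" --pt "0.07 0.074 0.3 -0.016 20" --pt "0.07 0.074 0.327 -0.016 20" --pt "0.07 0.074 0.327 -0.016 20" --pt "0.07 0.074 0.327 -0.016 20"

```text
t: 6.35
tcp_pos: [0.5837, 0.0154, 0.1352]
tool_rot: [0.656, 0.754, -0.0, -0.0]
force: [-0.2, -0.3, -0.6]
finger_gap: 0.32
```

Run:
```python
from h import *
snap('wrist','w5')
to([.5779,.0546,.135],1.709)
print(proj('w5',[.578,.0536,.046]))
```

```text
t 6.4 tcp [0.5845 0.0152 0.1362] yaw 1.7095 tilt [ 2.1e-03 -3.0e-04 -1.0e+00] F [0.9 0.5 0.5] gap 0.326 q [-0.17  0.61  1.63  0.    0.9  -0.3 ]
units [ 0.0998 -0.0026  0.0028] twist 0.001
(255.34252564755266, 154.21598148264604)
```

View pics/w5.png

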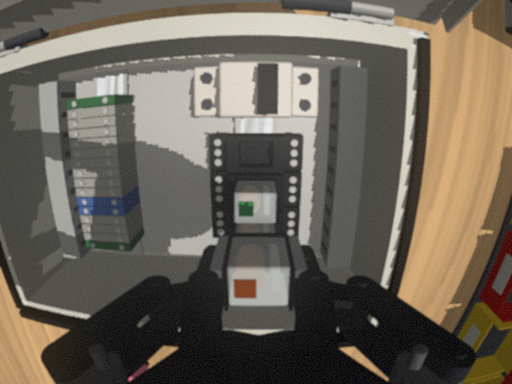

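Run:
```python
from h import *
opening('w5',205,128,310,180)
snap('wrist','w6'); opening('w6',205,128,310,180)
to([.5779,.0546,.135],1.709)
crop('w6',200,125,310,330,3.5,'c8')
```

```text
comp area 1767 bbox [209 134  95  46] rect ((578.4115600585938, 51.85547637939453), (71.29004669189453, 34.94527053833008), 7.9041748046875) cent [578.65773618  53.04488051]
comp area 669 bbox [240 142  31  23] rect ((577.7022094726562, 54.439605712890625), (22.511390686035156, 16.84527587890625), 8.117437362670898) cent [578.07486989  54.30816194]
comp area 1783 bbox [208 133  94  47] rect ((578.3706665039062, 51.50611877441406), (71.035888671875, 35.80493927001953), 7.3969855308532715) cent [578.12287546  52.17621266]
comp area 655 bbox [239 142  31  23] rect ((577.879150390625, 54.02393341064453), (22.747272491455078, 16.898252487182617), 7.952027797698975) cent [578.08185217  54.23093525]
t 6.45 tcp [0.5848 0.0152 0.1367] yaw 1.7095 tilt [ 3.4e-03 -5.0e-04 -1.0e+00] F [ 0.3 -0.1 -0.1] gap 0.32 q [-0.16  0.61  1.63  0.    0.9  -0.3 ]
units [ 0.1    -0.0035  0.0042] twist 0.001
```

View pics/c8.png

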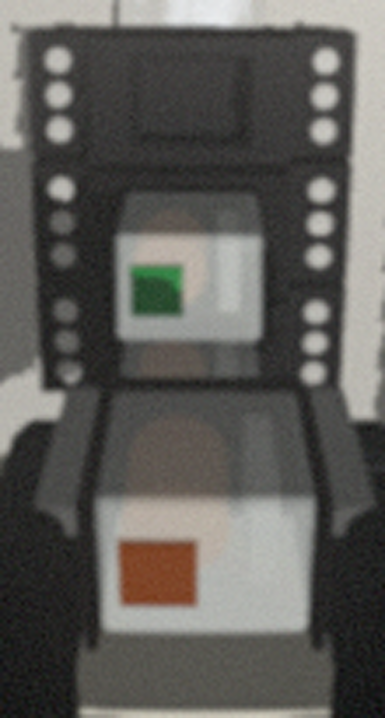

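Run:
```python
from h import *
for f,tcp,C in [('w6',[.5848,.0152,.1367],[(97,497),(315,497),(308,632),(103,630)])]:
    c=np.array([P(f,200+a/3.5-.5,125+b/3.5-.5,z=tcp[2]+.0213) for a,b in C]); print(c,c.mean(0))
    s,M=st(); print(((c-s['tcp_pos'])@M).round(4), ((c.mean(0)-s['tcp_pos'])@M).round(4))
    print([P(f,256,v)[2] for v in (270,280,290,300)])
```

```text
[[0.57152213 0.02269595 0.158     ]
 [0.5981085  0.02635902 0.158     ]
 [0.60124542 0.0051374  0.158     ]
 [0.57419609 0.00178076 0.158     ]] [0.58626804 0.01399329 0.158     ]
[[ 0.0093 -0.0121 -0.0213]
 [ 0.0092  0.0148 -0.0212]
 [-0.0122  0.0149 -0.0212]
 [-0.0118 -0.0123 -0.0213]] [-0.0014  0.0013 -0.0213]
[np.float64(0.1576743423857039), np.float64(0.2681074396600159), np.float64(0.1582372674453036), np.float64(0.1581235084531207)]
```

move_arm --pt "0 0 0 0 20" --pt "0 0 0 0 20" --pt "0 0 0 0 20" --pt "0 0 0 0 20" --pt "0 0 0 0 20" --pt "0 0 0 0 20" --pt "0 0 0 0 20" --pt "0 0 0 0 20"

```text
t: 7.12
tcp_pos: [0.5834, 0.0155, 0.1351]
tool_rot: [0.656, 0.755, -0.0, -0.0]
force: [-0.1, -0.6, 0.9]
finger_gap: 0.32
```

Run:
```python
from h import *
to([.5779,.0551,.135],1.711)
```

```text
t 7.1167 tcp [0.5834 0.0155 0.1351] yaw 1.7098 tilt [-2.e-04  0.e+00 -1.e+00] F [-0.1 -0.6  0.9] gap 0.32 q [-0.16  0.61  1.63  0.    0.9  -0.3 ]
units [0.0999 0.     0.0002] twist -0.002
```

Run:
```python
from h import *
s,M=st(); T=manip.get_calibration('wrist')['pose']; print(((T[:3,3]-s['tcp_pos'])@M).round(4),(M.T@T[:3,:3]).round(4))
snap('wrist','w7')
s2,M2=st(); T2=manip.get_calibration('wrist')['pose']; print(((T2[:3,3]-s2['tcp_pos'])@M2).round(4),s2['tcp_pos']-s['tcp_pos'],T2[:3,3]-T[:3,3],(T2[:3,:3]-T[:3,:3]).round(4)[:,2])
print(s2['q']-s['q'])
opening('w7',205,128,310,180)
crop('w7',200,225,320,325,6,'c9')
```

```text
[ 0.0761  0.0013 -0.132 ] [[ 5.000e-04 -9.544e-01 -2.984e-01]
 [ 1.000e+00  0.000e+00  1.600e-03]
 [-1.500e-03 -2.984e-01  9.544e-01]]
[ 0.0761  0.0013 -0.132 ] [ 4.19552861e-06  4.58899111e-06 -4.54272966e-06] [ 2.73556042e-06 -8.74626568e-07 -2.33406157e-05] [-0.  0. -0.]
[ 1.27385125e-05  1.19510232e-05 -9.84248976e-06 -9.34854481e-06
 -1.27200795e-06  3.11074769e-05]
comp area 1783 bbox [209 134  95  46] rect ((578.2978515625, 52.034645080566406), (71.20156860351562, 34.889305114746094), 7.812302589416504) cent [578.10097967  52.7549822 ]
comp area 669 bbox [241 142  31  23] rect ((578.0426635742188, 54.741310119628906), (22.60200309753418, 16.82098960876465), 7.795235633850098) cent [577.85567564  54.47227503]
```

View pics/c9.png

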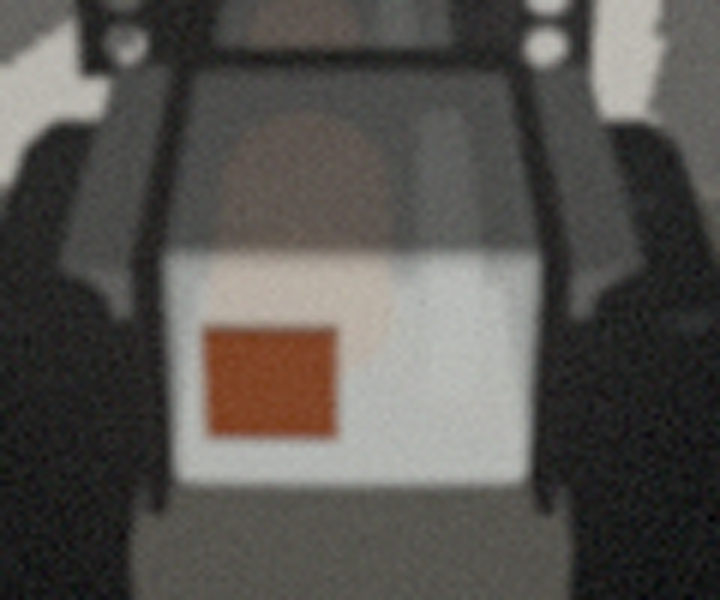

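Run:
```python
from h import *
s,M=st()
for zz in (.0213,.0223):
    c=np.array([P('w7',200+a/6-.5,225+b/6-.5,z=s['tcp_pos'][2]+zz) for a,b in [(163,252),(542,252),(532,483),(172,485)]])
    print(((c-s['tcp_pos'])@M).round(4), ((c.mean(0)-s['tcp_pos'])@M).round(4))
    m=c.mean(0); o=np.array([.5780,.0546,0]); print(((o-m)@M).round(4), s['tcp_pos']+(o-m)*[1,1,0])
c=np.median([P('w7',256+i,285+j)[2] for i in range(-8,20) for j in range(0,14)]);print(c-s['tcp_pos'][2])
```

```text
[[ 0.0088 -0.012  -0.0213]
 [ 0.0088  0.0153 -0.0213]
 [-0.0127  0.0156 -0.0213]
 [-0.0129 -0.0124 -0.0213]] [-0.002   0.0016 -0.0213]
[ 0.0414 -0.0016  0.1564] [0.57611738 0.05634171 0.13505921]
[[ 0.0094 -0.0119 -0.0223]
 [ 0.0094  0.0152 -0.0223]
 [-0.0119  0.0155 -0.0223]
 [-0.0121 -0.0123 -0.0223]] [-0.0013  0.0016 -0.0223]
[ 0.0407 -0.0016  0.1574] [0.57621752 0.05564332 0.13505921]
0.021559200649932192
```

move_arm --pt "0.03 -0.002 0 -0.002 20" --pt "0.07 -0.004 0 -0.002 20" --pt "0.1 -0.004 0.01 -0.002 20" --pt "0.102 -0.004 0.05 -0.002 20" --pt "0.102 -0.004 0.09 -0.002 20" --pt "0.102 -0.004 0.12 -0.002 20" --pt "0.102 -0.004 0.14 -0.002 20" --pt "0.102 -0.004 0.14 -0.002 20"

```text
t: 7.83
tcp_pos: [0.5748, 0.0562, 0.0771]
tool_rot: [0.656, 0.755, -0.001, -0.002]
force: [0.8, 0.2, -1.3]
finger_gap: 0.32
```

move_arm --pt "0 0 0 0 20" --pt "0 0 0 0 20" --pt "0 0 0 0 20" --pt "0 0 0 0 20" --pt "0 0 0 0 20" --pt "0 0 0 0 20" --pt "0 0 0 0 20" --pt "0 0 0 0 20"

```text
t: 8.5
tcp_pos: [0.5763, 0.0557, 0.0793]
tool_rot: [0.656, 0.755, 0.0, 0.0]
force: [0.3, -0.2, -0.1]
finger_gap: 0.329
```

Run:
```python
from h import *
to([.5763,.056,.0677],1.71)
snap('side','s1');snap('scene','sc1');snap('wrist','w8')
crop('sc1',270,200,370,300,7,'c10')
crop('w8',190,120,330,330,3,'c11')
```

```text
t 8.5 tcp [0.5763 0.0557 0.0793] yaw 1.7108 tilt [ 3.e-04 -0.e+00 -1.e+00] F [ 0.3 -0.2 -0.1] gap 0.329 q [-0.1   0.7   1.67 -0.    0.77 -0.24]
units [0.0008 0.0001 0.0289] twist 0.002
```

View pics/c10.png

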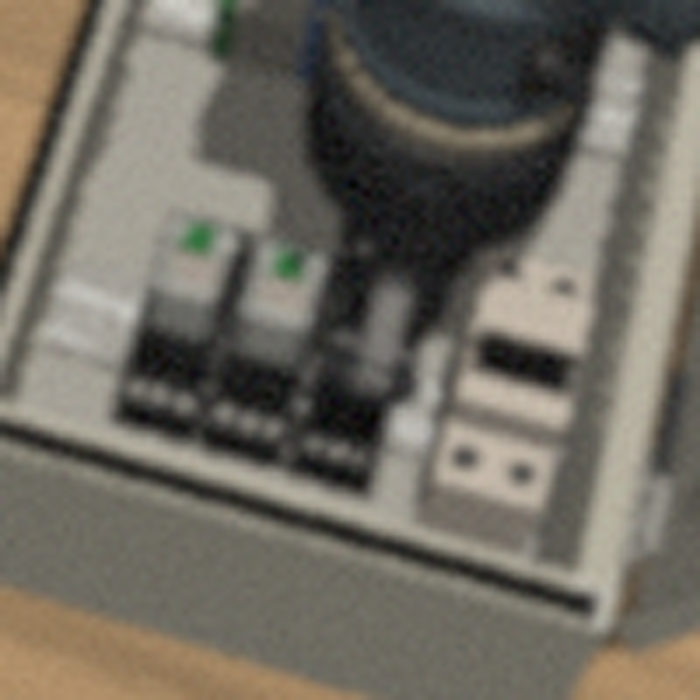

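View pics/c11.png

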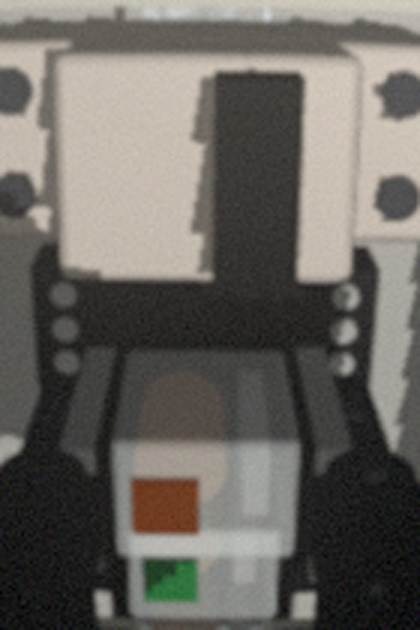

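move_arm --pt "0 0 0.005 0 20" --pt "0 0 0.01 0 20" --pt "0 0 0.014 0 20" --pt "0 0 0.018 0 20" --pt "0 0 0.022 0 20" --pt "0 0 0.026 0 20" --pt "0 0 0.03 0 20" --pt "0 0 0.033 0 20"

```text
t: 9.32
tcp_pos: [0.5762, 0.0557, 0.0657]
tool_rot: [0.656, 0.755, -0.0, -0.0]
force: [0.1, -0.7, 0.0]
finger_gap: 0.322
```

Run:
```python
from h import *
to([.5763,.0557,.0607],1.71)
```

```text
t 9.3167 tcp [0.5762 0.0557 0.0657] yaw 1.7108 tilt [-2.e-04  0.e+00 -1.e+00] F [ 0.1 -0.7  0. ] gap 0.322 q [-0.1   0.72  1.68  0.    0.74 -0.24]
units [-0.0001  0.0003  0.0124] twist 0.002
```

move_arm --pt "0 0 0.002 0 20" --pt "0 0 0.004 0 20" --pt "0 0 0.006 0 20" --pt "0 0 0.008 0 20" --pt "0 0 0.009 0 20" --pt "0 0 0.01 0 20" --pt "0 0 0.011 0 20" --pt "0 0 0.012 0 20"

```text
t: 9.98
tcp_pos: [0.5763, 0.0557, 0.0611]
tool_rot: [0.656, 0.755, 0.0, 0.0]
force: [-0.6, 0.7, 2.3]
finger_gap: 0.321
```

Run:
```python
from h import *
to([.5763,.0557,.0607],1.71)
```

```text
t 9.9833 tcp [0.5763 0.0557 0.0611] yaw 1.7108 tilt [ 1.e-04  0.e+00 -1.e+00] F [-0.6  0.7  2.3] gap 0.321 q [-0.1   0.73  1.68  0.    0.73 -0.24]
units [-0.0001  0.      0.0011] twist 0.002
```

move_arm --pt "0 0 0.0005 0 20" --pt "0 0 0.001 0 20" --pt "0 0 0.0015 0 20" --pt "0 0 0.002 0 20" --pt "0 0 0.0025 0 20" --pt "0 0 0.003 0 20" --pt "0 0 0.003 0 20" --pt "0 0 0.003 0 20"

```text
t: 10.65
tcp_pos: [0.5763, 0.0557, 0.0611]
tool_rot: [0.656, 0.755, 0.0, 0.0]
force: [-2.2, -0.3, 9.0]
finger_gap: 0.322
```

Run:
```python
from h import *
to([.5763,.0557,.0607],1.71)
```

```text
t 10.65 tcp [0.5763 0.0557 0.0611] yaw 1.711 tilt [ 5.e-04 -1.e-04 -1.e+00] F [-2.2 -0.3  9. ] gap 0.322 q [-0.1   0.73  1.68 -0.    0.73 -0.24]
units [-0.0001 -0.      0.0009] twist 0.002
```

Run:
```python
from h import *
snap('wrist','w9')
s,M=st()
H=np.array([[P('w9',u,v)[2] for u in range(236,284)] for v in range(250,384)])
for v in range(250,340,6): print(v,[int(1000*P('w9',u,v)[2]) for u in range(228,292,6)])
crop('w9',190,120,330,330,3,'c12')
```

```text
250 [71, 65, 66, 65, 67, 66, 66, 67, 66, 65, 69]
256 [73, 72, 71, 71, 72, 72, 70, 71, 72, 73, 73]
262 [77, 77, 77, 78, 77, 77, 77, 76, 76, 77, 76]
268 [82, 82, 82, 81, 81, 81, 82, 82, 81, 81, 83]
274 [81, 83, 82, 81, 81, 83, 82, 83, 82, 81, 82]
280 [82, 83, 83, 83, 82, 83, 82, 81, 82, 82, 81]
286 [82, 82, 82, 83, 83, 83, 81, 82, 82, 82, 81]
292 [81, 83, 83, 83, 83, 81, 82, 82, 82, 82, 82]
298 [82, 81, 82, 82, 84, 81, 81, 81, 82, 82, 83]
304 [83, 82, 82, 81, 81, 82, 83, 82, 82, 82, 83]
310 [45, 76, 74, 74, 75, 75, 74, 75, 75, 76, 46]
316 [46, 80, 193, 80, 80, 79, 80, 79, 79, 81, 46]
322 [46, 82, 82, 82, 81, 82, 81, 81, 81, 82, 45]
328 [46, 82, 82, 83, 82, 83, 82, 82, 82, 82, 47]
334 [125, 125, 124, 124, 125, 83, 125, 124, 125, 124, 125]
```

View pics/c12.png

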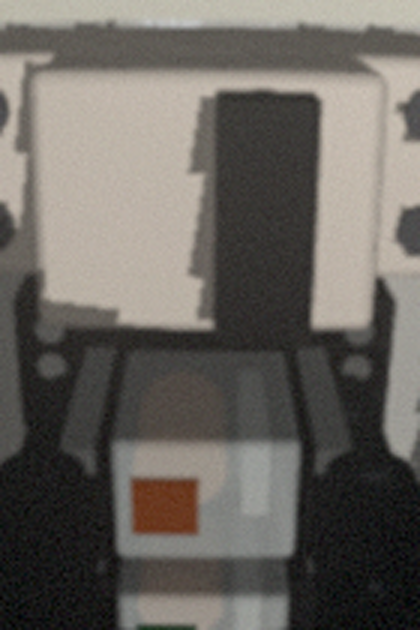

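move_arm --pt "0 0 -0.001 0 25" --pt "0 0 -0.002 0 33" --pt "0 0 -0.002 0 38" --pt "0 0 -0.002 0 45" --pt "0 0 -0.002 0 50" --pt "0 0 -0.002 0 55" --pt "0 0 -0.002 0 55" --pt "0 0 -0.002 0 55"

```text
t: 11.37
tcp_pos: [0.5762, 0.0557, 0.0606]
tool_rot: [0.656, 0.755, -0.0, -0.0]
force: [-0.5, -0.7, 0.4]
finger_gap: 0.548
```

move_arm --pt "0 0 -0.005 0 55" --pt "0 0 -0.02 0 55" --pt "0 0 -0.05 0 55" --pt "0 0 -0.1 0 55" --pt "0 0 -0.17 0 55" --pt "0 0 -0.25 0 55" --pt "0 0 -0.34 0 55" --pt "0 0 -0.44 0 55"

```text
t: 12.03
tcp_pos: [0.5752, 0.0558, 0.2386]
tool_rot: [0.656, 0.755, -0.0, -0.001]
force: [-0.2, 0.4, 0.4]
finger_gap: 0.551
```

Run:
```python
from h import *
to([.5763,.0557,.2],1.71)
snap('wrist','w10'); crop('w10',220,150,340,290,4,'c13')
for v in range(170,260,4): print(v,[int(1000*P('w10',u,v)[2]) for u in range(230,292,6)])
```

```text
t 12.0333 tcp [0.5752 0.0558 0.2386] yaw 1.7108 tilt [-1.4e-03  1.0e-04 -1.0e+00] F [-0.2  0.4  0.4] gap 0.551 q [-0.1   0.47  1.56  0.    1.12 -0.24]
units [-0.0007  0.0027  0.0966] twist 0.002
170 [35, 36, 45, 69, 70, 67, 68, 69, 45, 36, 35]
174 [36, 36, 47, 82, 79, 81, 82, 81, 46, 37, 36]
178 [35, 36, 45, 83, 81, 84, 83, 81, 47, 37, 35]
182 [37, 35, 46, 81, 84, 82, 82, 82, 45, 36, 35]
186 [34, 35, 45, 82, 83, 83, 82, 81, 46, 34, 11]
190 [35, 37, 46, 81, 81, 82, 82, 81, 46, 38, 12]
194 [36, 36, 46, 55, 57, 55, 57, 47, 46, 36, 12]
198 [35, 36, 46, 71, 70, 69, 69, 67, 45, 36, 11]
202 [35, 36, 46, 82, 82, 81, 82, 81, 45, 36, 11]
206 [35, 37, 46, 81, 80, 82, 82, 82, 45, 36, 13]
210 [36, 35, 45, 82, 83, 82, 81, 82, 33, 33, 11]
214 [37, 38, 46, 82, 81, 82, 83, 83, 36, 36, 13]
218 [36, 36, 46, 82, 82, 81, 81, 82, 36, 36, 13]
222 [35, 36, 46, 64, 64, 63, 63, 46, 35, 37, 12]
226 [36, 37, 46, 76, 76, 75, 75, 46, 34, 35, 12]
230 [36, 37, 47, 81, 82, 82, 81, 47, 36, 37, 13]
234 [11, 12, 46, 81, 82, 82, 83, 45, 13, 10, 12]
238 [11, 13, 12, 81, 84, 82, 82, 12, 10, 11, 13]
242 [11, 12, 11, 81, 83, 82, 82, 12, 10, 11, 13]
246 [1, 2, 1, 19, 19, 20, 20, 1, 1, 2, 3]
250 [11, 13, 12, 11, 12, 12, 11, 11, 11, 11, 10]
254 [23, 23, 22, 24, 22, 24, 22, 22, 22, 22, 22]
258 [34, 34, 33, 33, 33, 34, 32, 34, 33, 31, 32]
```

View pics/w10.png

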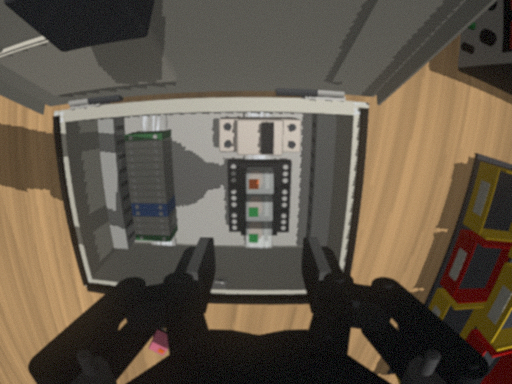

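move_arm --pt "0 0 -0.08 0 20" --pt "0 0 -0.17 0 0" --pt "0 -0.02 -0.26 0 0" --pt "0 -0.05 -0.34 0 0" --pt "0.02 -0.1 -0.4 0 0" --pt "0.07 -0.15 -0.4 0 0" --pt "0.14 -0.19 -0.4 0 0" --pt "0.21 -0.23 -0.4 0 0" --force 30

```text
t: 12.75
tcp_pos: [0.4722, 0.1263, 0.3984]
tool_rot: [0.657, 0.754, 0.001, 0.001]
force: [1.0, 1.5, 0.3]
finger_gap: 0.002
```

```bash
cat >> h.py <<'E'
O=np.array([.5246,.0287]);PH=.140
def box(p):
    c,s=np.cos(PH),np.sin(PH); d=np.array(p[:2])-O; return np.array([c*d[0]+s*d[1],-s*d[0]+c*d[1],p[2]])
def wb(p):
    c,s=np.cos(PH),np.sin(PH); return np.array([O[0]+c*p[0]-s*p[1],O[1]+s*p[0]+c*p[1],p[2]])
def door(th,r,n=.003):
    return np.array([.106-r*np.cos(th)+n*np.sin(th),.121+r*np.sin(th)+n*np.cos(th)])
E
python3 - <<'E'
from h import *
to(wb([-.05,.24,.40]),1.711); print(box(st()[0]['tcp_pos']))
E
```

```text
t 12.75 tcp [0.4722 0.1263 0.3984] yaw 1.7088 tilt [ 3.e-03  3.e-04 -1.e+00] F [1.  1.5 0.3] gap 0.002 q [ 0.03  0.18  1.54  0.    1.42 -0.11]
units [ 0.3401 -0.03   -0.0041] twist -0.004
[-0.03828417  0.1039461   0.39841594]
```

move_arm --pt "0.08 -0.02 0 0 0" --pt "0.17 -0.03 0 0 0" --pt "0.26 -0.03 0 0 0" --pt "0.32 -0.03 0 0 0" --pt "0.35 -0.03 0 0 0" --pt "0.35 -0.03 0 0 0" --pt "0.35 -0.03 0 0 0" --pt "0.35 -0.03 0 0 0"

```text
t: 13.42
tcp_pos: [0.4422, 0.2618, 0.3968]
tool_rot: [0.656, 0.754, -0.0, 0.0]
force: [-0.6, 0.2, -0.6]
finger_gap: -0.0
```

Run:
```python
from h import *
to(wb([-.05,.24,.29]),1.711); print(box(st()[0]['tcp_pos']))
snap('scene','sc2'); snap('side','s2')
```

```text
t 13.4167 tcp [0.4422 0.2618 0.3968] yaw 1.7098 tilt [ 2.e-04 -9.e-04 -1.e+00] F [-0.6  0.2 -0.6] gap -0.0 q [ 0.32  0.22  1.48 -0.    1.44  0.18]
units [-0.0055 -0.0024  0.2671] twist -0.002
[-0.04906303  0.24230345  0.39682848]
```

View pics/sc2.png

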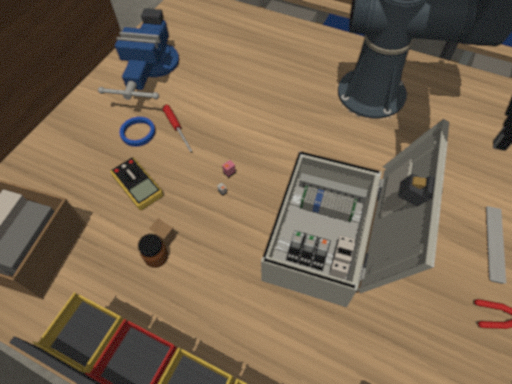

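View pics/s2.png

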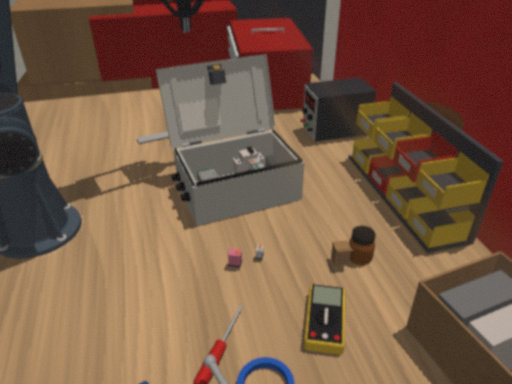

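Run:
```python
from h import *
pts=np.array([box(P('sc2',u,v)) for u in range(375,440,3) for v in range(140,280,3)])
m=(pts[:,1]>.1)&(pts[:,1]<.23)&(pts[:,2]>.14)&(pts[:,2]<.33)
p=pts[m]; A=np.polyfit(p[:,2],p[:,1],1); r=p[:,1]-np.polyval(A,p[:,2]); k=abs(r)<.006; A=np.polyfit(p[k,2],p[k,1],1)
print(len(p),k.sum(),'lean',np.arctan(A[0]),'y at z=.121',np.polyval(A,.121),'y at .313',np.polyval(A,.313),'zmax',np.percentile(p[k,2],[95,99,100]),'y max',p[k,1].max(), 'x',p[k,0].min(),p[k,0].max())
```

```text
829 486 lean 0.3082595849548918 y at z=.121 0.11182593816454384 y at .313 0.17296057634651063 zmax [0.32010163 0.32150918 0.32246095] y max 0.17795346325773043 x -0.15426354490602057 0.15451802110727508
```

move_arm --pt "0 0 0.03 0 0" --pt "0 0 0.08 0 0" --pt "0 0 0.14 0 0" --pt "-0.01 0 0.2 0 0" --pt "-0.03 0 0.24 0 0" --pt "-0.05 0 0.255 0 0" --pt "-0.07 0 0.255 0 0" --pt "-0.08 0 0.255 0 0"

```text
t: 14.18
tcp_pos: [0.4473, 0.2298, 0.2952]
tool_rot: [0.657, 0.754, 0.0, 0.0]
force: [0.4, -0.5, 1.1]
finger_gap: 0.005
```

Run:
```python
from h import *
s=st()[0];print(box(s['tcp_pos']),s['force'])
snap('wrist','w11')
```

```text
[-0.04845286  0.20992514  0.29521373] [ 0.41456109 -0.53309821  1.1300862 ]
```

View pics/w11.png

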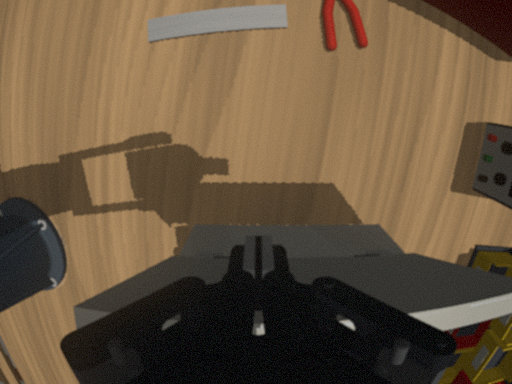

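move_arm --pt "-0.01 0 0 0 0" --pt "-0.02 0 0 0 0" --pt "-0.03 0 0 0 0" --pt "-0.038 0 0 0 0" --pt "-0.046 0 0 0 0" --pt "-0.054 0 0 0 0" --pt "-0.062 0 0 0 0" --pt "-0.07 0 0 0 0"

```text
t: 14.9
tcp_pos: [0.4507, 0.2059, 0.2962]
tool_rot: [0.656, 0.755, 0.003, -0.001]
force: [-1.3, 8.0, 5.7]
finger_gap: -0.003
```

move_arm --pt "-0.009 0 0 0 0" --pt "-0.018 0 0 0 0" --pt "-0.027 0 0 0 0" --pt "-0.036 0 0 0 0" --pt "-0.045 0 0 0 0" --pt "-0.054 0 0 0 0" --pt "-0.063 0 0 0 0" --pt "-0.072 0 0 0 0"

```text
t: 15.57
tcp_pos: [0.4549, 0.1774, 0.2978]
tool_rot: [0.656, 0.755, 0.003, -0.001]
force: [-5.3, 6.9, 19.9]
finger_gap: -0.004
```

Run:
```python
from h import *
s=st()[0];print(s['t'],box(s['tcp_pos']),s['force'],s['ft_torque'])
snap('scene','sc3');snap('wrist','w12')
```

```text
15.5667 [-0.0482418   0.1569877   0.29775651] [-5.25641231  6.92050238 19.92169149] [ 0.82317028  0.76434065 -0.05293049]
```

View pics/sc3.png

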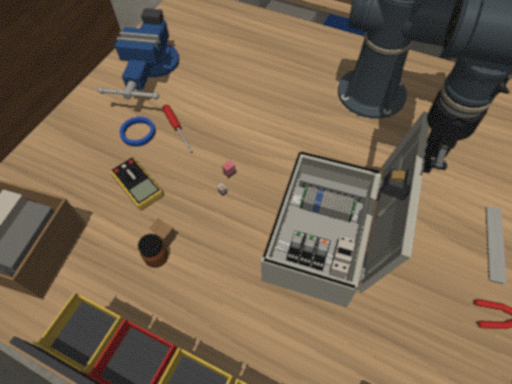

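move_arm --pt "0 0 -0.01 0 0" --pt "0 0 -0.02 0 0" --pt "0 0 -0.03 0 0" --pt "0 0 -0.04 0 0" --pt "0 0 -0.04 0 0" --pt "0 0 -0.04 0 0" --pt "0 0 -0.04 0 0" --pt "0 0 -0.04 0 0"

```text
t: 16.33
tcp_pos: [0.454, 0.1754, 0.3109]
tool_rot: [0.656, 0.755, -0.0, -0.001]
force: [-2.6, 4.6, 2.2]
finger_gap: 0.001
```

Run:
```python
from h import *
s=st()[0];print(s['t'],box(s['tcp_pos']),s['force'],s['ft_torque'])
snap('wrist','w13')
crop('sc3',370,90,470,200,6,'c14')
```

```text
16.3333 [-0.04948225  0.15507402  0.31093475] [-2.62986199  4.56977125  2.18250405] [ 0.67035004  0.35714836 -0.03498365]
```

View pics/w13.png

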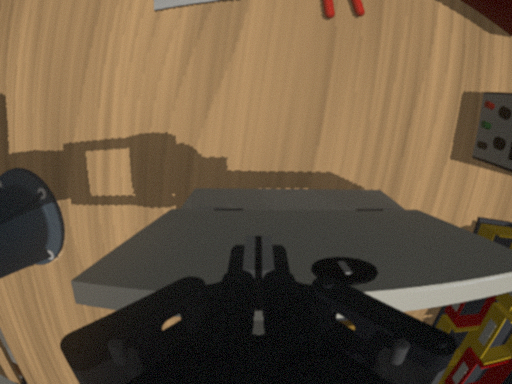

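View pics/c14.png

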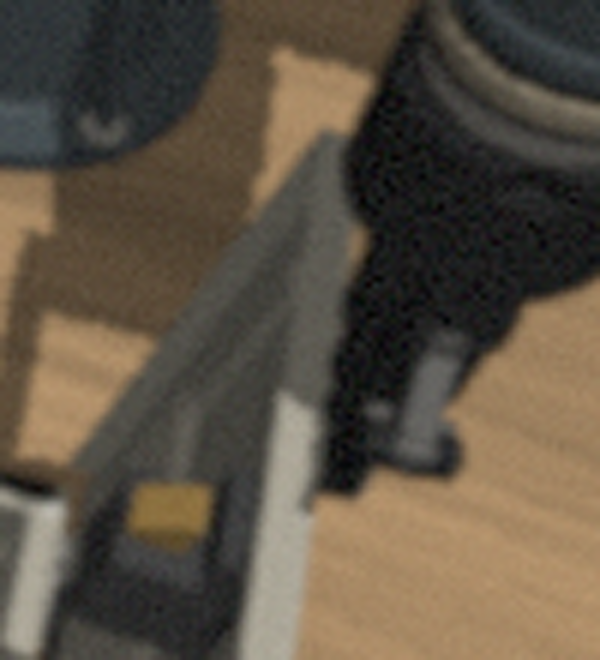

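move_arm --pt "-0.01 0 -0.002 0 0" --pt "-0.02 0 -0.004 0 0" --pt "-0.03 0 -0.006 0 0" --pt "-0.04 0 -0.008 0 0" --pt "-0.05 0 -0.01 0 0" --pt "-0.06 0 -0.011 0 0" --pt "-0.07 0 -0.012 0 0" --pt "-0.08 0 -0.013 0 0"

```text
t: 17.05
tcp_pos: [0.4589, 0.1429, 0.3158]
tool_rot: [0.656, 0.755, -0.0, -0.0]
force: [-1.5, 4.7, -3.0]
finger_gap: 0.001
```

Run:
```python
from h import *
s=st()[0];b=box(s['tcp_pos']);print(s['t'],b,s['force'],s['ft_torque'])
snap('scene','sc4');crop('sc4',350,80,470,210,5,'c15')
rc=.182
for th in np.arange(1.57,.1,-.1):
    c=door(th,rc); print(round(th,2),(np.array([c[0]+.011-b[1],-(c[1]+.011-b[2])])/.4).round(3))
```

```text
17.05 [-0.04911629  0.12228591  0.31577373] [-1.5253367   4.6795375  -3.02422675] [ 0.74022642  0.12056845 -0.03776331]
1.57 [-0.006  0.004]
1.47 [-0.052  0.006]
1.37 [-0.097  0.012]
1.27 [-0.141  0.023]
1.17 [-0.184  0.038]
1.07 [-0.225  0.057]
0.97 [-0.264  0.08 ]
0.87 [-0.301  0.107]
0.77 [-0.335  0.137]
0.67 [-0.365  0.171]
0.57 [-0.392  0.208]
0.47 [-0.415  0.247]
0.37 [-0.435  0.288]
0.27 [-0.45   0.331]
0.17 [-0.46   0.375]
```

View pics/c15.png

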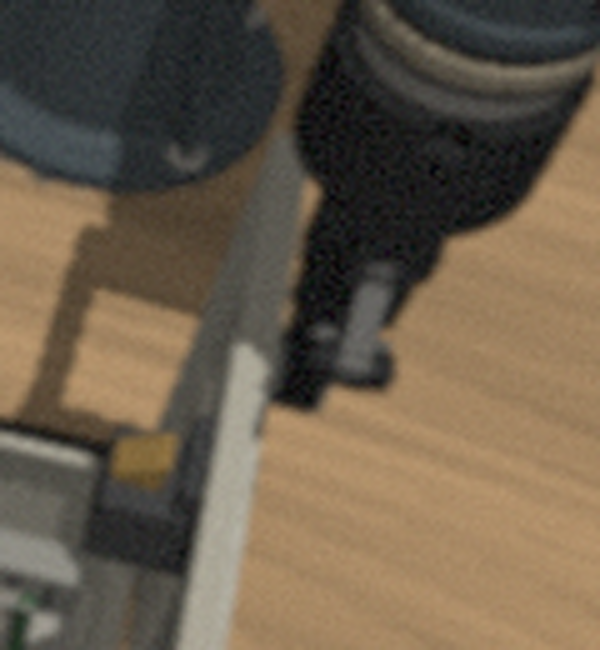

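move_arm --pt "-0.014 0 0.001 0 0" --pt "-0.026 0 0.002 0 0" --pt "-0.038 0 0.004 0 0" --pt "-0.05 0 0.006 0 0" --pt "-0.062 0 0.008 0 0" --pt "-0.074 0 0.009 0 0" --pt "-0.086 0 0.01 0 0" --pt "-0.097 0 0.012 0 0"

```text
t: 17.77
tcp_pos: [0.4649, 0.1043, 0.3112]
tool_rot: [0.656, 0.755, 0.0, 0.001]
force: [0.7, 2.7, 2.5]
finger_gap: -0.004
```

move_arm --pt "-0.011 0 0.002 0 0" --pt "-0.022 0 0.005 0 0" --pt "-0.033 0 0.008 0 0" --pt "-0.044 0 0.011 0 0" --pt "-0.055 0 0.014 0 0" --pt "-0.066 0 0.018 0 0" --pt "-0.077 0 0.022 0 0" --pt "-0.087 0 0.026 0 0"

```text
t: 18.43
tcp_pos: [0.4694, 0.0699, 0.3006]
tool_rot: [0.656, 0.755, 0.0, 0.0]
force: [1.1, 3.0, 1.7]
finger_gap: 0.001
```

Run:
```python
from h import *
s=st()[0];b=box(s['tcp_pos']);print(s['t'],b,s['force'],s['ft_torque'])
rc=.182
for th in np.arange(1.27,.1,-.1):
    c=door(th,rc); print(round(th,2),(np.array([c[0]+.011-b[1],-(c[1]+.011-b[2])])/.4).round(3))
```

```text
18.4333 [-0.04893014  0.04854681  0.30055262] [1.12448827 3.02831739 1.65260061] [ 0.38106655 -0.22736713  0.03294322]
1.27 [ 0.043 -0.015]
1.17 [ 0.001 -0.   ]
1.07 [-0.041  0.019]
0.97 [-0.08   0.042]
0.87 [-0.117  0.069]
0.77 [-0.15   0.099]
0.67 [-0.181  0.133]
0.57 [-0.208  0.17 ]
0.47 [-0.231  0.209]
0.37 [-0.25  0.25]
0.27 [-0.265  0.293]
0.17 [-0.276  0.337]
```

On the arc. Continuing.

move_arm --pt "-0.01 0 0.005 0 0" --pt "-0.02 0 0.009 0 0" --pt "-0.031 0 0.014 0 0" --pt "-0.041 0 0.019 0 0" --pt "-0.051 0 0.025 0 0" --pt "-0.061 0 0.03 0 0" --pt "-0.07 0 0.036 0 0" --pt "-0.08 0 0.042 0 0"

```text
t: 19.1
tcp_pos: [0.4735, 0.0385, 0.2836]
tool_rot: [0.656, 0.755, -0.0, -0.0]
force: [0.7, 1.7, 1.4]
finger_gap: -0.001
```

move_arm --pt "-0.009 0 0.007 0 0" --pt "-0.018 0 0.013 0 0" --pt "-0.027 0 0.02 0 0" --pt "-0.037 0 0.027 0 0" --pt "-0.046 0 0.034 0 0" --pt "-0.054 0 0.042 0 0" --pt "-0.062 0 0.049 0 0" --pt "-0.07 0 0.057 0 0"

```text
t: 19.77
tcp_pos: [0.4773, 0.0108, 0.2607]
tool_rot: [0.656, 0.755, -0.0, -0.0]
force: [0.3, 0.6, 1.0]
finger_gap: 0.004
```

Run:
```python
from h import *
s=st()[0];b=box(s['tcp_pos']);print(s['t'],b,s['force'],s['ft_torque'],s['q'])
snap('side','s3')
rc=.182
for th in np.arange(.87,.1,-.1):
    c=door(th,rc); print(round(th,2),(np.array([c[0]+.011-b[1],-(c[1]+.011-b[2])])/.4).round(3))
```

```text
19.7667 [-0.04937045 -0.01114489  0.26071709] [0.34400707 0.58157593 1.02733671] [ 0.2452971  -0.00193987  0.02673923] [-2.11969228e-01  3.04490607e-01  1.76911792e+00 -2.24030888e-04
  1.06869646e+00 -3.51934472e-01]
0.87 [ 0.033 -0.031]
0.77 [-0.001 -0.   ]
0.67 [-0.032  0.033]
0.57 [-0.059  0.07 ]
0.47 [-0.082  0.109]
0.37 [-0.101  0.15 ]
0.27 [-0.116  0.193]
0.17 [-0.127  0.237]
```

View pics/s3.png

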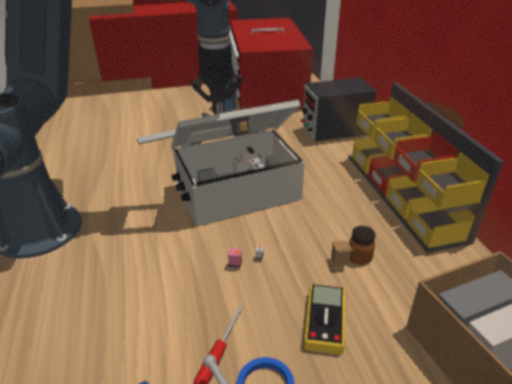

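move_arm --pt "-0.008 0 0.008 0 0" --pt "-0.016 0 0.016 0 0" --pt "-0.024 0 0.025 0 0" --pt "-0.032 0 0.033 0 0" --pt "-0.039 0 0.042 0 0" --pt "-0.046 0 0.051 0 0" --pt "-0.053 0 0.06 0 0" --pt "-0.059 0 0.07 0 0"

```text
t: 20.48
tcp_pos: [0.4807, -0.0127, 0.2327]
tool_rot: [0.656, 0.755, -0.0, 0.0]
force: [-1.3, 0.3, 2.2]
finger_gap: -0.002
```

move_arm --pt "-0.006 0 0.01 0 0" --pt "-0.012 0 0.02 0 0" --pt "-0.018 0 0.029 0 0" --pt "-0.023 0 0.039 0 0" --pt "-0.028 0 0.049 0 0" --pt "-0.033 0 0.059 0 0" --pt "-0.038 0 0.069 0 0" --pt "-0.042 0 0.08 0 0"

```text
t: 21.15
tcp_pos: [0.4834, -0.0292, 0.2008]
tool_rot: [0.656, 0.755, 0.0, 0.0]
force: [-1.1, 0.2, 1.2]
finger_gap: 0.0
```

Run:
```python
from h import *
s=st()[0];b=box(s['tcp_pos']);print(s['t'],b,s['force'],s['ft_torque'],s['q'])
snap('side','s4')
rc=.182
for th in np.arange(.37,.1,-.05):
    c=door(th,rc); print(round(th,2),(np.array([c[0]+.011-b[1],-(c[1]+.011-b[2])])/.4).round(3))
```

```text
21.15 [-0.04890959 -0.05159918  0.20080963] [-1.05707782  0.24868505  1.17035446] [-0.04657067  0.14442653 -0.01282706] [-2.91573293e-01  4.01566082e-01  1.82348652e+00 -1.63240006e-04
  9.15963906e-01 -4.31521384e-01]
0.37 [0. 0.]
0.32 [-0.008  0.022]
0.27 [-0.015  0.043]
0.22 [-0.021  0.065]
0.17 [-0.026  0.088]
0.12 [-0.029  0.11 ]
```

View pics/s4.png

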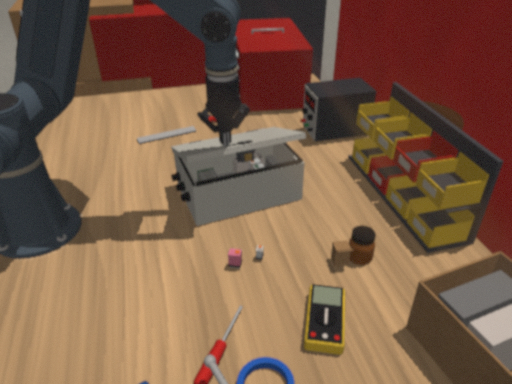

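move_arm --pt "-0.004 0 0.01 0 0" --pt "-0.008 0 0.02 0 0" --pt "-0.011 0 0.03 0 0" --pt "-0.014 0 0.04 0 0" --pt "-0.017 0 0.05 0 0" --pt "-0.02 0 0.06 0 0" --pt "-0.022 0 0.068 0 0" --pt "-0.023 0 0.072 0 0"

```text
t: 21.87
tcp_pos: [0.4843, -0.0381, 0.1718]
tool_rot: [0.656, 0.755, -0.0, -0.0]
force: [0.4, 0.8, 1.0]
finger_gap: 0.003
```

move_arm --pt "0 0 -0.03 0 0" --pt "0 0 -0.07 0 0" --pt "0 0 -0.12 0 0" --pt "0 0 -0.16 0 0" --pt "0 0 -0.18 0 0" --pt "0 0 -0.18 0 0" --pt "0 0 -0.18 0 0" --pt "0 0 -0.18 0 0"

```text
t: 22.53
tcp_pos: [0.4837, -0.0378, 0.2434]
tool_rot: [0.656, 0.755, -0.0, -0.001]
force: [-0.4, -0.3, -0.1]
finger_gap: 0.004
```

Run:
```python
from h import *
s=st()[0];b=box(s['tcp_pos']);print(s['t'],b,s['force'],s['ft_torque'],s['q'])
snap('wrist','w14')
```

```text
22.5333 [-0.04982588 -0.06012606  0.2433621 ] [-0.36291256 -0.27308992 -0.1468788 ] [0.03323873 0.02270233 0.00153815] [-3.08812232e-01  3.39619835e-01  1.77226312e+00 -3.26279484e-05
  1.03180112e+00 -4.48786315e-01]
```

View pics/w14.png

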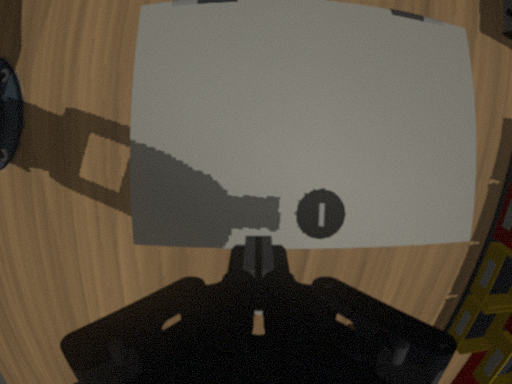

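Run:
```python
from h import *
p=P('w14',313,214);p2=P('w14',329,214);print(p,p2,box((p+p2)/2))
for v in (60,120,160,230): print(v,box(P('w14',300,v)))
q=P('w14',320.5,214,dd=(np.load('pics/w14.npz')['d'][205:222,305:318].mean())); print(q,box(q))
to(q)
```

```text
[ 0.52809161 -0.03756269  0.16312864] [ 0.54103083 -0.03615226  0.16237646] [ 0.00071566 -0.06630608  0.16275255]
60 [-0.01518662  0.05275399  0.13629107]
120 [-0.01614508  0.00442258  0.1465875 ]
160 [-0.01613933 -0.02599277  0.15219445]
230 [-0.01534674 -0.0794453   0.16333273]
[ 0.53421239 -0.03703519  0.16240223] [ 0.00034545 -0.06643338  0.16240223]
t 22.5833 tcp [ 0.4836 -0.0378  0.2432] yaw 1.7107 tilt [-2.4e-03  8.0e-04 -1.0e+00] F [-1.  -0.3 -0.1] gap -0.002 q [-0.31  0.34  1.77  0.    1.03 -0.45]
units [-0.016   0.126   0.2017] twist None
```

move_arm --pt "-0.01 0.04 0 0 0" --pt "-0.02 0.08 0 0 0" --pt "-0.032 0.12 0.02 0 0" --pt "-0.032 0.124 0.06 0 0" --pt "-0.032 0.124 0.1 0 0" --pt "-0.032 0.124 0.13 0 0" --pt "-0.032 0.124 0.145 0 0" --pt "-0.032 0.124 0.145 0 0"

```text
t: 23.25
tcp_pos: [0.5338, -0.0434, 0.184]
tool_rot: [0.656, 0.755, -0.001, -0.002]
force: [-0.7, -0.2, -1.2]
finger_gap: -0.002
```

move_arm --pt "0 0 0.005 0 0" --pt "0 0 0.01 0 0" --pt "0 0 0.015 0 0" --pt "0 0 0.02 0 0" --pt "0 0 0.025 0 0" --pt "0 0 0.03 0 0" --pt "0 0 0.035 0 0" --pt "0 0 0.04 0 0"

```text
t: 23.92
tcp_pos: [0.5356, -0.0439, 0.1704]
tool_rot: [0.656, 0.755, 0.0, 0.0]
force: [0.2, -1.0, 1.0]
finger_gap: -0.002
```

Run:
```python
from h import *
s=st()[0];b=box(s['tcp_pos']);print(s['t'],b,s['force'],s['ft_torque'])
snap('wrist','w15')
```

```text
23.9167 [ 0.00077162 -0.07347177  0.17043085] [ 0.16494518 -1.03349959  1.04033919] [-0.04007744  0.00024184 -0.02743883]
```

View pics/w15.png

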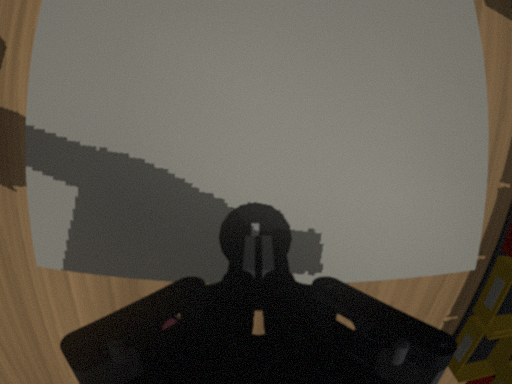

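move_arm --pt "0 0 0.004 0 0" --pt "0 0 0.008 0 0" --pt "0 0 0.012 0 0" --pt "0 0 0.016 0 0" --pt "0 0 0.02 0 0" --pt "0 0 0.024 0 0" --pt "0 0 0.027 0 0" --pt "0 0 0.03 0 0"

```text
t: 24.63
tcp_pos: [0.5354, -0.0439, 0.1584]
tool_rot: [0.656, 0.755, -0.0, 0.0]
force: [-0.9, -0.6, 5.5]
finger_gap: 0.002
```

move_arm --pt "0 0 0.002 0 0" --pt "0 0 0.004 0 0" --pt "0 0 0.006 0 0" --pt "0 0 0.008 0 0" --pt "0 0 0.01 0 0" --pt "0 0 0.012 0 0" --pt "0 0 0.014 0 0" --pt "0 0 0.016 0 0"

```text
t: 25.3
tcp_pos: [0.5355, -0.0445, 0.1527]
tool_rot: [0.656, 0.755, -0.0, 0.001]
force: [-1.3, -3.6, 7.5]
finger_gap: -0.001
```

Run:
```python
from h import *
s=st()[0];b=box(s['tcp_pos']);print(s['t'],b,s['force'],s['ft_torque'])
```

```text
25.3 [ 0.00059692 -0.07402376  0.15266744] [-1.26471261 -3.64836339  7.48327894] [-0.49453637  0.28553877  0.00127746]
```

move_arm --pt "0 0 0.0015 0 0" --pt "0 0 0.003 0 0" --pt "0 0 0.0045 0 0" --pt "0 0 0.006 0 0" --pt "0 0 0.0075 0 0" --pt "0 0 0.009 0 0" --pt "0 0 0.0105 0 0" --pt "0 0 0.012 0 0"

```text
t: 25.97
tcp_pos: [0.5356, -0.0449, 0.1481]
tool_rot: [0.656, 0.755, -0.001, 0.001]
force: [-2.0, -3.5, 7.7]
finger_gap: 0.001
```

move_arm --pt "0 0 0.001 0 0" --pt "0 0 0.002 0 0" --pt "0 0 0.003 0 0" --pt "0 0 0.004 0 0" --pt "0 0 0.005 0 0" --pt "0 0 0.006 0 0" --pt "0 0 0.007 0 0" --pt "0 0 0.008 0 0"

```text
t: 26.63
tcp_pos: [0.5356, -0.0437, 0.1438]
tool_rot: [0.656, 0.755, 0.0, 0.0]
force: [0.7, -1.3, 1.5]
finger_gap: 0.005
```

move_arm --pt "0 0 0 0 0" --pt "0 0 0 0 0" --pt "0 0 0 0 0" --pt "0 0 0.0005 0 0" --pt "0 0 0.0005 0 0" --pt "0 0 0.001 0 0" --pt "0 0 0.001 0 0" --pt "0 0 0.001 0 0"

```text
t: 27.3
tcp_pos: [0.5353, -0.0435, 0.1435]
tool_rot: [0.656, 0.755, 0.0, -0.0]
force: [0.7, 0.4, 1.0]
finger_gap: 0.001
```

Run:
```python
from h import *
s=st()[0];b=box(s['tcp_pos']);print(s['t'],b,s['force'],s['ft_torque'])
snap('side','s5'); crop('s5',160,90,320,230,4.5,'c16')
snap('wrist','w16')
for v in (20,60,100,140,180): print(v,box(np.mean([P('w16',u,v) for u in range(240,280,2)],axis=0)))
```

```text
27.3 [ 0.00047455 -0.0730179   0.14345754] [0.66322525 0.35008893 1.04444281] [ 0.09525203 -0.14014506  0.04019849]
20 [0.00245629 0.04658186 0.12653127]
60 [0.00245427 0.025399   0.12735532]
100 [0.00246191 0.00528748 0.12785643]
140 [ 0.00249075 -0.01459381  0.12846385]
180 [ 0.00250247 -0.03493914  0.12917068]
```

View pics/c16.png

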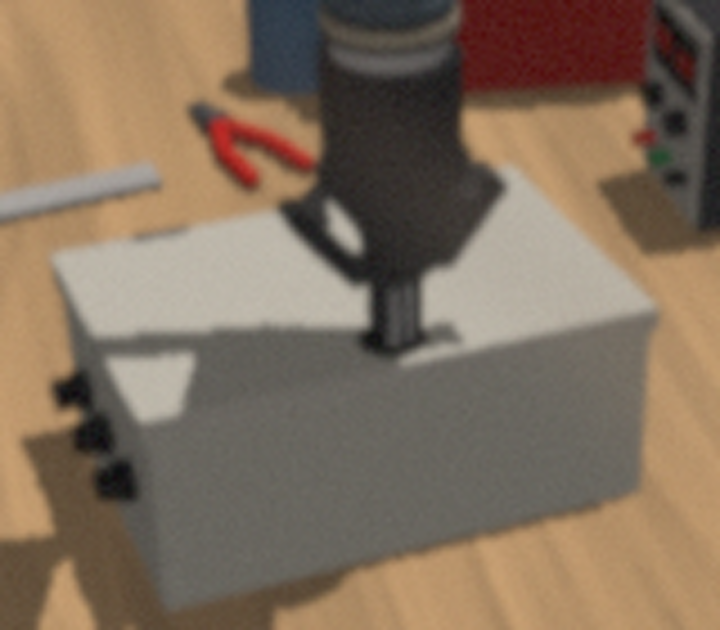

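move_arm --pt "0 0 0.0005 0 0" --pt "0 0 0.001 0 0" --pt "0 0 0.0015 0 0" --pt "0 0 0.002 0 0" --pt "0 0 0.0025 0 0" --pt "0 0 0.003 0 0" --pt "0 0 0.003 0 0" --pt "0 0 0.003 0 0"

```text
t: 28.07
tcp_pos: [0.5352, -0.0438, 0.1422]
tool_rot: [0.656, 0.755, -0.0, -0.0]
force: [-0.0, -0.4, -0.1]
finger_gap: 0.002
```

Run:
```python
from h import *
s=st()[0];b=box(s['tcp_pos']);print(s['t'],b,s['force'],s['ft_torque'])
snap('wrist','w17')
for v in (20,180): print(v,box(np.mean([P('w17',u,v) for u in range(240,280,2)],axis=0)))
```

```text
28.0667 [ 0.00035045 -0.07325811  0.14219688] [-0.02533362 -0.41265463 -0.10487212] [ 0.01957708  0.04136614 -0.00288434]
20 [0.00266276 0.04407632 0.13294346]
180 [ 0.00244551 -0.03540491  0.12709732]
```

move_arm --pt "0 0 0.0005 0 0" --pt "0 0 0.001 0 0" --pt "0 0 0.0015 0 0" --pt "0 0 0.002 0 0" --pt "0 0 0.0025 0 0" --pt "0 0 0.003 0 0" --pt "0 0 0.0035 0 0" --pt "0 0 0.0035 0 0"

```text
t: 28.78
tcp_pos: [0.5353, -0.0438, 0.1409]
tool_rot: [0.656, 0.755, -0.0, -0.0]
force: [0.1, -0.2, 0.7]
finger_gap: 0.003
```

Run:
```python
from h import *
s=st()[0];b=box(s['tcp_pos']);print(s['t'],b,s['force'],s['ft_torque'])
snap('wrist','w18')
for v in (30,60,100,140,180): print(v,box(np.mean([P('w18',u,v) for u in range(240,280,2)],axis=0)))
```

```text
28.7833 [ 0.00049218 -0.07325424  0.14087239] [ 0.1021214  -0.24465969  0.69556152] [-0.01253363 -0.01455009 -0.00862964]
30 [0.00248486 0.04059193 0.12535833]
60 [0.00248826 0.02504923 0.12554414]
100 [0.00249214 0.00504504 0.12632316]
140 [ 0.00251804 -0.01470888  0.12677016]
180 [ 0.00253554 -0.03503059  0.12707876]
```

move_arm --pt "0 0 0.0005 0 0" --pt "0 0 0.001 0 0" --pt "0 0 0.0015 0 0" --pt "0 0 0.002 0 0" --pt "0 0 0.0025 0 0" --pt "0 0 0.003 0 0" --pt "0 0 0.0035 0 0" --pt "0 0 0.004 0 0"

```text
t: 29.5
tcp_pos: [0.5354, -0.0438, 0.1395]
tool_rot: [0.656, 0.755, 0.0, 0.0]
force: [-1.2, 0.3, 3.4]
finger_gap: -0.001
```

```bash
cat > k.py <<'E'
from h import *
import sys
s=st()[0];b=box(s['tcp_pos']);print(s['t'],b.round(4),s['force'].round(1),s['ft_torque'].round(2))
f=sys.argv[1]
snap('wrist',f)
p=np.array([box(np.mean([P(f,u,v) for u in range(200,320,2)],axis=0)) for v in range(30,190,5)]); A=np.polyfit(p[:,1],p[:,2],1); print('theta',-A[0],'rms',np.std(p[:,2]-np.polyval(A,p[:,1])),'esc top',np.polyval(A,-.073)+.002,'edge rel',-A[0]*.208)
E
python3 k.py w19
```

```text
29.5 [ 0.0005 -0.0733  0.1395] [-1.2  0.3  3.4] [-0.02  0.16  0.01]
theta 0.011746654235492008 rms 0.000963787879091296 esc top 0.12912778251872137 edge rel 0.0024433040809823375
```

move_arm --pt "0 0 0.0005 0 0" --pt "0 0 0.001 0 0" --pt "0 0 0.0015 0 0" --pt "0 0 0.002 0 0" --pt "0 0 0.0025 0 0" --pt "0 0 0.003 0 0" --pt "0 0 0.0035 0 0" --pt "0 0 0.004 0 0"

```text
t: 30.22
tcp_pos: [0.5354, -0.0438, 0.1392]
tool_rot: [0.656, 0.755, 0.0, 0.0]
force: [-4.0, 0.3, 16.0]
finger_gap: -0.003
```

```bash
python3 k.py w20
```

```text
30.2167 [ 0.0006 -0.0733  0.1392] [-4.   0.3 16. ] [ 0.03  0.63 -0.05]
theta 0.0038434702310152073 rms 0.0013119063425726437 esc top 0.1288620110802108 edge rel 0.0007994418080511631
```

move_arm --pt "0 0 -0.001 0 0" --pt "0 0 -0.002 0 0" --pt "0 0 -0.003 0 0" --pt "0 0 -0.004 0 0" --pt "0 0 -0.005 0 0" --pt "0 0 -0.006 0 0" --pt "0 0 -0.007 0 0" --pt "0 0 -0.008 0 0"

```text
t: 30.93
tcp_pos: [0.5352, -0.0437, 0.1405]
tool_rot: [0.656, 0.755, -0.0, -0.0]
force: [-0.1, 0.3, -0.1]
finger_gap: 0.0
```

move_arm --pt "0 0 -0.01 0 0" --pt "0 0 -0.03 0 0" --pt "0 0 -0.07 0 0" --pt "0 0 -0.13 0 0" --pt "0 0 -0.2 0 0" --pt "0 0 -0.27 0 0" --pt "0 0 -0.3 0 0" --pt "0 0 -0.3 0 0"

```text
t: 31.6
tcp_pos: [0.5375, -0.0443, 0.2651]
tool_rot: [0.656, 0.755, 0.002, 0.004]
force: [-0.5, -0.4, 0.2]
finger_gap: 0.002
```

Run:
```python
from h import *
s=st()[0];b=box(s['tcp_pos']);print(s['t'],b.round(4),s['force'].round(1))
for n,f in(('scene','sc9'),('side','s9'),('wrist','w21')): snap(n,f)
for f in('sc9','s9','w21'):
    pts=np.array([box(P(f,u,v)) for u in range(100,430,2) for v in range(10,320,2)])
    m=(abs(pts[:,0])<.14)&(pts[:,1]>-.095)&(pts[:,1]<.085)&(abs(pts[:,2]-.125)<.012)&(np.hypot(pts[:,0],pts[:,1]+.074)>.024)
    p=pts[m]; A=np.linalg.lstsq(np.c_[p[:,1],p[:,0],np.ones(len(p))],p[:,2],rcond=None)[0]; print(f,len(p),'theta',-A[0],'xslope',A[1],'z hinge',A@[.106,0,1],'z edge',A@[-.102,0,1])
```

```text
31.6 [ 0.0026 -0.0741  0.2651] [-0.5 -0.4  0.2]
sc9 2206 theta 0.011750726924133089 xslope -0.0008341399910131581 z hinge 0.1251749041370565 z edge 0.1276190553372762
s9 864 theta 0.013016279721052204 xslope -0.0007318332139970712 z hinge 0.12296002130831568 z edge 0.12566740749029454
w21 12974 theta 0.011602255874327956 xslope 0.0013882012156961887 z hinge 0.12447253081873133 z edge 0.12688580004059155
```

View pics/s9.png

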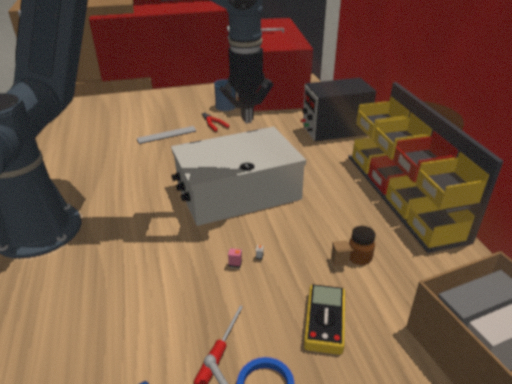

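View pics/w21.png

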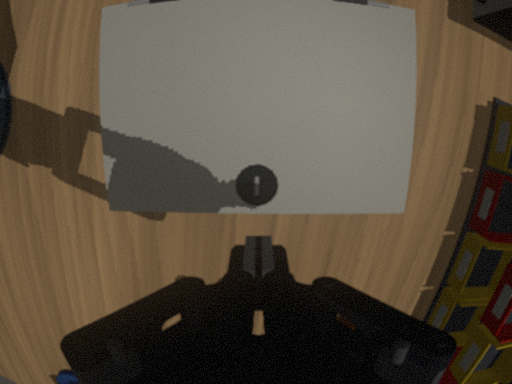

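Run:
```python
from h import *
for f in('w15','w16','w17','w18','w19','w20','w21'):
    pts=np.array([box(P(f,u,v)) for u in range(100,430,3) for v in range(4,230,3)])
    m=(abs(pts[:,0])<.14)&(pts[:,1]>-.095)&(pts[:,1]<.085)&(abs(pts[:,2]-.13)<.04)&(np.hypot(pts[:,0],pts[:,1]+.074)>.03)
    p=pts[m]
    for _ in range(4):
        A=np.linalg.lstsq(np.c_[p[:,1],p[:,0],np.ones(len(p))],p[:,2],rcond=None)[0]; r=p[:,2]-np.c_[p[:,1],p[:,0],np.ones(len(p))]@A; p=p[abs(r)<max(.002,2.5*r.std())]
    print(f,len(p),'theta',-A[0].round(4),'z hinge',(A@[.106,0,1]).round(4),'z edge',(A@[-.102,0,1]).round(4),'std',r.std().round(4))
```

```text
w15 8001 theta 0.1743 z hinge 0.125 z edge 0.1612 std 0.0007
w16 8022 theta 0.033 z hinge 0.1246 z edge 0.1314 std 0.0006
w17 8009 theta 0.018 z hinge 0.1245 z edge 0.1282 std 0.0006
w18 8025 theta 0.0183 z hinge 0.1244 z edge 0.1282 std 0.0006
w19 8025 theta 0.0124 z hinge 0.1245 z edge 0.127 std 0.0006
w20 8023 theta 0.0116 z hinge 0.1244 z edge 0.1269 std 0.0006
w21 5628 theta 0.012 z hinge 0.1244 z edge 0.1269 std 0.0007
```

Run:
```python
from h import *
print(manip.sense()['t'],manip.sense()['force']); print(manip.sign_off())
```

```text
31.75 [ 0.10658649 -0.18528337 -0.56360392]
the job is handed in; nothing more can be done
None
```

The relay is fully home in the empty socket and the door is latched shut. I handed the job in at 31.75 s with the arm clear of everything.

- **Relay:** I took the larger non-pink one. It went in with no more than about 9 N showing in the readings. Its top then measured 82 mm up, level with the two relays beside it. I couldn't look at it again once the door was shut.
- **Door:** I pushed it over from behind. About 20 N upward built up briefly when the door's edge caught the gripper; I raised the tool and it cleared. I then pressed on the escutcheon.
- **Latch:** The reading was about 8 N while the bolt was taken in. The door then jumped away from the tool, from 0.033 to 0.018 rad with the force falling to zero, so I take that as the snap.
- **Seating:** I pressed on until the reading was 16 N to feel the hard seat, which came about 1.2 mm further at the latch edge. That is slightly more than the 8 to 14 N the latch itself needs.
- **After letting go:** The door stayed at 0.012 rad on all three cameras. I did not try to lift it; the snap is inferred from the jump and the hard seat.
- **Other things on the bench:** They look unmoved in the last side picture; I checked that by eye only.

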